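# Change over the power supplies in the soak-test dock

### The arm

A 6-joint arm with a two-finger parallel gripper is mounted at the origin on the work surface. World frame = base frame: x ahead of the robot, y to its left, z up, the work surface at z = 0. Lengths are in m, angles in rad, forces in N, time in s.
With the tool pointing down it reaches from about 0.35 to 0.775 m from the base axis. Payload 5.5 kg.
Tool frame: the origin (TCP) lies at the very end of the fingers, on their centre line; the grasp point (between the pads) lies 19 mm behind it; z points along the fingers, y is the line along which they close (so a half turn about z gives the same grasp; the last joint's range is limited). The gripper opens to 85 mm and grips with 20 to 120 N. Pads are 22 mm wide; open, the fingers measure 114 mm over their backs; the gripper's body (76 mm by 85 mm) begins 54 mm behind the grasp point. The pads swing forward as they close: fully open they stand 13 mm farther back than shut.
Start: joints at [-1.303, 0.313, 0.046, 1.304, 0, 1.431], TCP at [0.228, -0.528, 0.231] pointing down, gripper open.
Joint ranges: [-2.76, 2.76], [-0.86, 1.69], [-1.03, 1.26], [-2.2, 2.34], [-1.47, 1.5], [-3.14, 3.14]. Speed limits (rad/s): [2.57, 2.57, 3.14, 3.14, 3.14, 3.14].

### API

Orientations are given as a unit quaternion [w, x, y, z].
In Python, from workcell import env, imaging, ticket gives the robot as it stands. The module is installed in compiled form; this text tells all that it offers.
- The arm moves only by the tool apply_moves, never from a script. Its argument "rows" is a list of rows, each an object with "xyz": the shift along the tool's x, y, z in mm, a list of three; "turn": the turn, a rotation vector about the tool's x, y, z in rad, a list of three; "grip": the opening, from 0 (shut) to 1 (fully open). A call has 1 to 12 rows; each row is the pose to reach, as a shift and turn from the pose commanded when the call began, along the tool's axes at that moment; what a row does not reach only later rows make up. A row lasts 1/12 s, in which the tool goes at most 41.7 mm and 7.16 degrees, less where a joint would pass 70% of its speed; a pose out of reach is approached as far as the arm can. A call with a gripper value outside its range is refused whole. The fingers move at their own pace and stop on an object; "force" is the grip in N (left out, the last holds). Time passes only in rows, so rows that repeat a pose let the fingers close. It gives the time, the measured TCP pose, the force, the opening and the grip force at its end, in the units of the state.
- env.get_state(): the state, without advancing time (a new reading comes with each control period).
- imaging.read_camera(name): name is "scene" or "side" or "wrist"; returns a dict with "color" (480x640x3 uint8, blue, green, red), "z_map" (480x640 float32, m along the optical axis (not along the pixel's ray), 0 where there is no reading), "camera_matrix" (3x3 intrinsics, pixels), "k1" (the pictures are not rectified: a ray, as slopes to the right and down, at radius r is drawn at 1 + k1 r^2 times it, then the intrinsics apply), "view" (4x4, takes a point from world to camera coordinates). Camera axes: x right, y down, z forward; pixel columns grow to the right and rows downward; lengths in m; the calibration is good to about 2 mm. A picture is of the moment at which its call begins.
- ticket.hand_in(): hands the job in; it is judged then, once.
The state is a dict: "clock": time; "joint_pos": joint angles; "qvel": joint speeds; "tau": joint torques, N m; "tcp_pos": TCP position; "orientation": TCP orientation; "wrist_force": force on the tool from outside, world axes, zero at the start; "ft_torque": the same for the moment, N m; "finger_gap": finger opening in m; "grip_force": force on a finger pad.
Only numpy, scipy, OpenCV 4.12 (cv2) and the standard library are available. Lean on these libraries where they do the work, as an engineer would, in place of code of your own. Each camera call takes 0.05 s, during which the arm holds its last target. There are 200 camera calls.

### The job

Take every power supply with a red sticker out of the soak-test dock and lay it flat, right way up, in the red repair tray, and leave the one with a green sticker clamped as it is. Then seat both untested units from the blue mat in free bays, flange under the claw, and lock them in: a collar is pulled up against its spring, turned a good quarter turn aside to free a bay, and turned back and let down to lock it. Finish with all three collars turned home and down in the locked position, and leave the reel, multimeter and screwdriver where they are.

Things in the scene. Friction and masses are not known exactly. Their poses are not given: they have to be found in the camera images.
- dock: fixed grey dock: plate 215 x 370 x 12 mm, three bays 115 mm apart along its y. Origin: underside, middle; x away from the robot, z up. A seated unit lies on black pads 12 mm high, its +x along the dock's +x (flange to the robot), between white guides 8 mm higher than the pads (3 mm play each side), black contact block at the fan end (3 mm play), brass crown at the other (6 mm)
- red_1: failed power supply, round RED sticker on top, clamped in one of the bays or absent (None). Chassis 110 (x) x 50 (y) mm, 0.28 kg; origin: centre of underside, z up. x -55 to -35: bare flange 5 mm thick for the claw; x -35 to 40: channel with flat sides at y +-25, 33 mm high; x 40 to 55: black fan 40 wide, 45 high. Balance point about x = 5
- red_2: second failed power supply, same shape as red_1, RED sticker; clamped in one of the bays or absent (None)
- green_1: good power supply, same shape as red_1 but GREEN sticker; clamped in one of the bays or absent (None)
- new_1: untested power supply, same shape as red_1 but no sticker, lying on the blue mat, long side roughly along world y, flange towards -y
- new_2: second untested power supply, as new_1, but its flange towards +y
- mat: fixed blue anti-static mat 260 (x) x 160 (y) x 2 mm, left or right of the dock; origin: centre of its underside
- tray: fixed red open repair tray on the other side of the dock from the mat: outside 260 (x) x 160 (y) x 20 mm, walls and floor 4 mm; origin: centre of its underside. Holds two units side by side, each lying along y, centred at x = +55 and -55 mm
- reel: solder reel, red cheeks, 56 mm across, 50 high, standing; bystander. Origin: centre of underside
- meter: yellow multimeter 190 x 90 x 38 mm lying flat; bystander. Origin: centre of underside
- driver: orange screwdriver 170 mm long; bystander
- bay_a (a point): left (+y) bay: where the origin of a seated unit lies, on top of the pads, 24 mm above the bench; axes as the dock's
- collar_a (a point): left (+y) collar: point on its vertical axis at the height to grip, 62 mm above the bench when down, 86 mm from the bay point towards the robot. Aluminium sleeve 36 mm in diameter, from 25 mm below to 16 mm above this point; red claw 14 wide, 9 thick under the sleeve reaches 43 mm from the axis. Moves with the collar; x axis along the claw
- lift_a (a joint): left (+y) collar's lift in m: 0 down (about 0.001 with the claw on a flange), at most 0.016. A spring pulls it down, 7.5 N at 0 to 11.5 N at full lift. Below 0.008 its key sits in a notch of the crown and it cannot turn; let go between the notches it rests on the crown at 0.008
- turn_a (a joint): left (+y) collar's turn in rad: 0 locked (claw over the flange, along the dock's +x), 1.4 open (claw aside, counter-clockwise from above); stops at both ends, a notch at each
- bay_b (a point): middle bay: where the origin of a seated unit lies, on top of the pads, 24 mm above the bench; axes as the dock's
- collar_b (a point): middle collar: point on its vertical axis at the height to grip, 62 mm above the bench when down, 86 mm from the bay point towards the robot. Aluminium sleeve 36 mm in diameter, from 25 mm below to 16 mm above this point; red claw 14 wide, 9 thick under the sleeve reaches 43 mm from the axis. Moves with the collar; x axis along the claw
- lift_b (a joint): middle collar's lift in m: 0 down (about 0.001 with the claw on a flange), at most 0.016. A spring pulls it down, 7.5 N at 0 to 11.5 N at full lift. Below 0.008 its key sits in a notch of the crown and it cannot turn; let go between the notches it rests on the crown at 0.008
- turn_b (a joint): middle collar's turn in rad: 0 locked (claw over the flange, along the dock's +x), 1.4 open (claw aside, counter-clockwise from above); stops at both ends, a notch at each
- bay_c (a point): right (-y) bay: where the origin of a seated unit lies, on top of the pads, 24 mm above the bench; axes as the dock's
- collar_c (a point): right (-y) collar: point on its vertical axis at the height to grip, 62 mm above the bench when down, 86 mm from the bay point towards the robot. Aluminium sleeve 36 mm in diameter, from 25 mm below to 16 mm above this point; red claw 14 wide, 9 thick under the sleeve reaches 43 mm from the axis. Moves with the collar; x axis along the claw
- lift_c (a joint): right (-y) collar's lift in m: 0 down (about 0.001 with the claw on a flange), at most 0.016. A spring pulls it down, 7.5 N at 0 to 11.5 N at full lift. Below 0.008 its key sits in a notch of the crown and it cannot turn; let go between the notches it rests on the crown at 0.008
- turn_c (a joint): right (-y) collar's turn in rad: 0 locked (claw over the flange, along the dock's +x), 1.4 open (claw aside, counter-clockwise from above); stops at both ends, a notch at each
Things that resemble listed ones, but are neither listed nor needed, are in the scene too. What is shaped like the red_2 but brown or yellow is not meant.

How it is judged:
At the end, for the whole second after the job is handed in: Red units lie in the tray (within 100 mm in x, 60 mm in y of its centre, on its floor, tilt < 0.15 rad). New and green units each seated in a bay (within 10 mm, tilt < 0.08 rad, flange under the claw). All collars locked: turn < 0.2 rad, lift < 5 mm. Units at rest (value of joint each of turn_a, turn_b, turn_c below 0.2 rad and value of joint each of lift_a, lift_b, lift_c below 0.005 m and ((distance between new_1 and bay_a below 0.01 m and angle between new_1's own z axis and vertical below 0.08 rad and x of collar_a in the frame of new_1 below -0.07 m and value of joint turn_a below 0.2 rad and value of joint lift_a below 0.005 m) or (distance between new_1 and bay_b below 0.01 m and angle between new_1's own z axis and vertical below 0.08 rad and x of collar_b in the frame of new_1 below -0.07 m and value of joint turn_b below 0.2 rad and value of joint lift_b below 0.005 m) or (distance between new_1 and bay_c below 0.01 m and angle between new_1's own z axis and vertical below 0.08 rad and x of collar_c in the frame of new_1 below -0.07 m and value of joint turn_c below 0.2 rad and value of joint lift_c below 0.005 m)) and ((distance between new_2 and bay_a below 0.01 m and angle between new_2's own z axis and vertical below 0.08 rad and x of collar_a in the frame of new_2 below -0.07 m and value of joint turn_a below 0.2 rad and value of joint lift_a below 0.005 m) or (distance between new_2 and bay_b below 0.01 m and angle between new_2's own z axis and vertical below 0.08 rad and x of collar_b in the frame of new_2 below -0.07 m and value of joint turn_b below 0.2 rad and value of joint lift_b below 0.005 m) or (distance between new_2 and bay_c below 0.01 m and angle between new_2's own z axis and vertical below 0.08 rad and x of collar_c in the frame of new_2 below -0.07 m and value of joint turn_c below 0.2 rad and value of joint lift_c below 0.005 m)) and ((distance between green_1 and bay_a below 0.01 m and angle between green_1's own z axis and vertical below 0.08 rad and x of collar_a in the frame of green_1 below -0.07 m and value of joint turn_a below 0.2 rad and value of joint lift_a below 0.005 m) or (distance between green_1 and bay_b below 0.01 m and angle between green_1's own z axis and vertical below 0.08 rad and x of collar_b in the frame of green_1 below -0.07 m and value of joint turn_b below 0.2 rad and value of joint lift_b below 0.005 m) or (distance between green_1 and bay_c below 0.01 m and angle between green_1's own z axis and vertical below 0.08 rad and x of collar_c in the frame of green_1 below -0.07 m and value of joint turn_c below 0.2 rad and value of joint lift_c below 0.005 m)) and x of red_1 in the frame of tray between -0.1 and 0.1 m and y of red_1 in the frame of tray between -0.06 and 0.06 m and z of each of red_1, red_2 in the frame of tray below 0.012 m and angle between each of red_1, red_2's own z axis and vertical below 0.15 rad and x of red_2 in the frame of tray between -0.1 and 0.1 m and y of red_2 in the frame of tray between -0.06 and 0.06 m and linear speed of each of red_1, red_2, new_1, new_2, green_1 below 0.02 m/s); the robot touches nothing.
It fails at once if the green unit was shifted (distance of green_1 from where it was at the start of the episode above 0.01 m).
It fails at once if the collar over the green unit was opened ((horizontal distance between green_1 and collar_a below 0.115 m and angle between the x axis of green_1 and the x axis of collar_a, either way round above 0.4 rad) or (horizontal distance between green_1 and collar_b below 0.115 m and angle between the x axis of green_1 and the x axis of collar_b, either way round above 0.4 rad) or (horizontal distance between green_1 and collar_c below 0.115 m and angle between the x axis of green_1 and the x axis of collar_c, either way round above 0.4 rad)).
It fails at once if the reel, the multimeter or the screwdriver was pushed away (distance of any of reel, meter, driver from where it was at the start of the episode above 0.03 m).
Of red_1, red_2, green_1 only 2 to 3 are there at a start; the rules pass over those that are not, and their reading is None.
At some moment in a run one of new_1, new_2 may be knocked a few centimetres aside while the robot is not near it.
Once in a run the grip may slacken for a moment while it holds something.
It also fails if it takes over 179 s, if anything falls off the work surface, if the arm or the gripper's body presses on something with over 40 N, if the wrist force passes 120 N, or if a joint passes its speed limit or range.

## Working session

There is one attempt and no reset: what is moved stays moved. The work goes in short steps, Python scripts to look and compute and a tool call to move; the robot and the scene stay as the last step left them, time stands still between calls to the robot, and variables do not carry over. Pictures are saved under pics/ and viewed, at most 14 in all, crops included, and the job is handed in when it is done.

Besides the shell and the picture viewer there is one more tool, called after "Call:" by a JSON object that holds its "name" and its "arguments", one argument or row to a line. apply_moves: Moves the arm, as the interface text tells. Its arguments: {"type":"object","properties":{"rows":{"type":"array"},"force":{"type":"number"}},"required":["rows"]}

```bash
mkdir -p pics
cat > h.py <<'E'
import numpy as np, cv2
from scipy.spatial.transform import Rotation as R
from workcell import env, imaging, ticket
def cam(n):
    c=imaging.read_camera(n); return c
def world(c):
    # per-pixel world coordinates
    K=c["camera_matrix"]; k1=c["k1"]
    v,u=np.mgrid[0:480,0:640]
    xd=(u-K[0,2])/K[0,0]; yd=(v-K[1,2])/K[1,1]
    x,y=xd.copy(),yd.copy()
    for _ in range(15):
        s=1+k1*(x*x+y*y); x=xd/s; y=yd/s
    z=c["z_map"].astype(float)
    P=np.stack([x*z,y*z,z],-1)
    T=np.linalg.inv(c["view"])
    W=P@T[:3,:3].T+T[:3,3]; W[z==0]=np.nan
    return W
def st():
    s=env.get_state(); q=s["orientation"]
    r=R.from_quat([q[1],q[2],q[3],q[0]])
    return s,np.array(s["tcp_pos"]),r
def topo(W,c,box,res=0.001):
    """top-down orthographic colour/height map"""
    x0,x1,y0,y1=box
    H=np.full((int((x1-x0)/res),int((y1-y0)/res)),-1.0); C=np.zeros(H.shape+(3,),np.uint8)
    w=W.reshape(-1,3); k=c["color"].reshape(-1,3)
    ok=~np.isnan(w[:,0])&(w[:,0]>x0)&(w[:,0]<x1)&(w[:,1]>y0)&(w[:,1]<y1)
    w=w[ok];k=k[ok]; o=np.argsort(w[:,2]); w=w[o];k=k[o]
    i=((x1-w[:,0])/res).astype(int).clip(0,H.shape[0]-1); j=((y1-w[:,1])/res).astype(int).clip(0,H.shape[1]-1)
    H[i,j]=w[:,2]; C[i,j]=k
    return H,C
E
python3 - <<'E'
from h import *
s,p,r=st(); print(s["clock"],p,r.as_matrix().round(3).tolist(),s["wrist_force"],s["finger_gap"])
for n in("scene","side"):
    c=cam(n); cv2.imwrite(f"pics/{n}0.png",c["color"]); np.savez(f"{n}0.npz",W=world(c),col=c["color"])
    T=np.linalg.inv(c["view"]); print(n,T[:3,3],T[:3,2],c["camera_matrix"][0,0])
E
```

```text
0.0 [ 0.22787923 -0.52734456  0.2304232 ] [[0.918, 0.397, -0.0], [0.397, -0.918, 0.002], [0.0, -0.002, -1.0]] [0.13628007 0.01326869 0.388999  ] 0.08566680482687569
scene [ 1.21507898 -0.38921171  0.6772625 ] [-0.67271574  0.38694977 -0.63065316] 445.6819546788202
side [0.44939732 0.86188582 0.92984339] [ 0.09181767 -0.70884051 -0.69936732] 550.2125364671466
```

View pics/scene0.png

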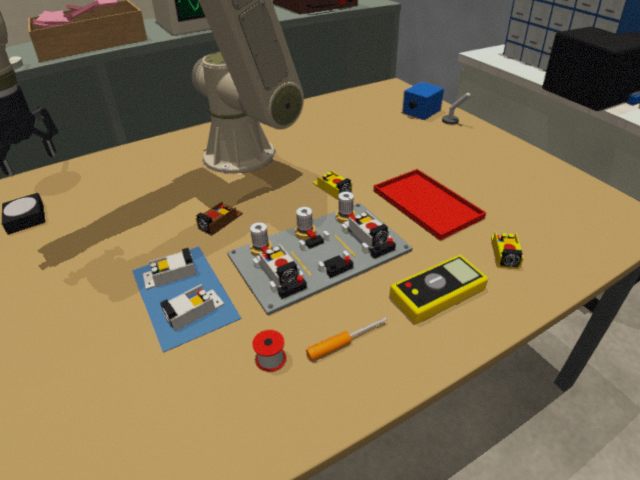

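View pics/side0.png

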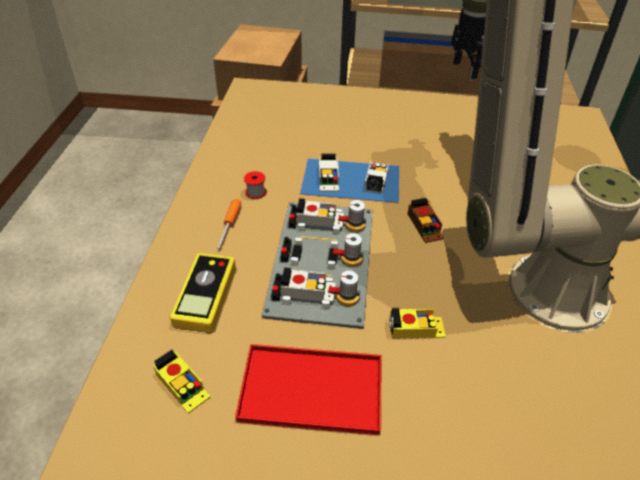

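The scene view shows white units in bays c (278,270) and a (370,230), the middle bay empty, and new units on the mat at (172,268) and (192,305). Brown (216,217) and yellow (333,183), (508,250) decoys are not meant. The tray is at (428,203). Next I'll fuse both views into a top-down map.

Run:
```python
from h import *
box=(0.2,0.85,-0.45,0.5)
out=[]
for n in("scene","side"):
    d=np.load(f"{n}0.npz"); W=d["W"]; col=d["col"]
    H,C=topo(W,{"color":col},box,0.0015)
    np.savez(f"top_{n}.npz",H=H,C=C)
    k=np.ones((3,3),np.uint8)
    C=np.where(C.any(-1,keepdims=True),C,cv2.dilate(C,k)); 
    m=np.isfinite(W[...,0])&(abs(W[...,2])<0.006)&(W[...,0]>.2)&(W[...,0]<.8)
    print(n,"table z",np.median(W[m][:,2]))
    def stat(name,mask):
        w=W[mask&np.isfinite(W[...,0])]
        if len(w): 
            r=cv2.minAreaRect((w[:,:2]*1000).astype(np.float32)); print(name,len(w),np.median(w,0).round(4),[np.round(a,1) for a in r])
    hsv=cv2.cvtColor(col,cv2.COLOR_BGR2HSV); h,s,v=cv2.split(hsv)
    inb=(W[...,0]>.2)&(W[...,0]<.85)&(abs(W[...,1])<.5)
    stat("mat",(h>95)&(h<115)&(s>110)&inb&(W[...,2]<.008))
    stat("tray",((h<6)|(h>174))&(s>180)&inb&(W[...,2]<.03)&(W[...,1]>.15))
    g=cv2.resize(C,None,fx=1.25,fy=1.25,interpolation=cv2.INTER_NEAREST); out.append(g)
cv2.imwrite("pics/top1.png",out[1]); print(out[1].shape)
d=np.load("side0.npz")["col"]; e=np.load("scene0.npz")["col"]
a=cv2.resize(d[190:320,255:385],(400,400),interpolation=cv2.INTER_CUBIC);b=cv2.resize(e[185:315,225:415],(400,274),interpolation=cv2.INTER_CUBIC)
b2=cv2.resize(e[240:345,130:245],(400,365),interpolation=cv2.INTER_CUBIC)[:300]
cv2.imwrite("pics/crop1.png",np.hstack([a,np.vstack([b,b2])[:400]]))
```

```text
scene table z 0.0007184495224392684
mat 3422 [ 0.5313 -0.3342  0.0025] [array([ 499.3, -327.6]), array([260. , 156.2]), np.float64(0.5)]
tray 3873 [0.5281 0.3254 0.006 ] [array([562.7, 325.3]), array([349.9, 164.5]), np.float64(2.3)]
side table z 0.0014666105230032311
mat 1973 [ 0.4981 -0.3113  0.0022] [array([ 501.7, -326.4]), array([254. , 159.7]), np.float64(0.7)]
tray 10858 [0.519  0.3263 0.0059] [array([563.4, 326.8]), array([347.5, 163.2]), np.float64(2.4)]
(541, 791, 3)
```

View pics/crop1.png

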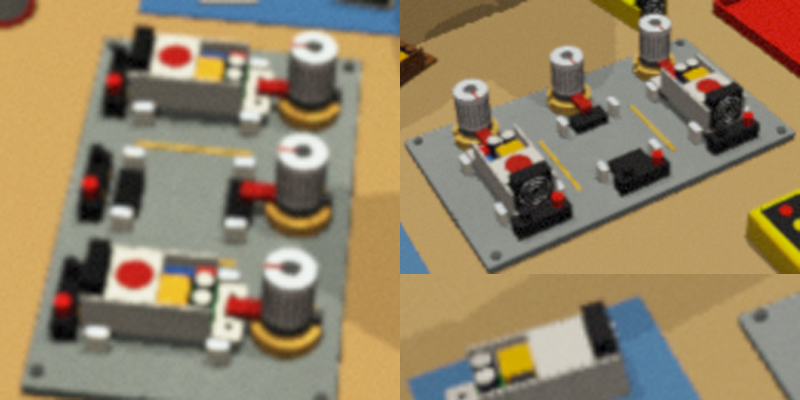

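View pics/top1.png

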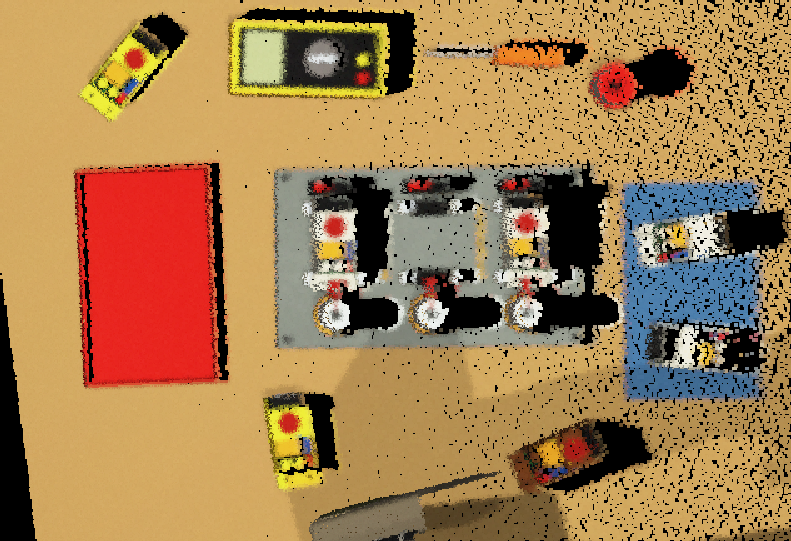

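Both dock units (side crop at 312,213 and 318,285) carry red stickers, no green one is present, and all three claws are home with bay b empty. The plan is to clear bays a and c, then refill them with the new units. On the mat, new_2 (flange +y) is at topmap (680,238) and new_1 (flange -y) at (700,347). Next step is measuring precisely.

```bash
cat > meas.py <<'E'
from h import *
def circ(W,x,y,zt=0.078,rad=0.03):
    m=np.isfinite(W[...,0])&(np.hypot(W[...,0]-x,W[...,1]-y)<rad)&(abs(W[...,2]-zt)<.006)
    w=W[m]; (cx,cy),r=cv2.minEnclosingCircle((w[:,:2]*1000).astype(np.float32)); return cx,cy,r,len(w),np.median(w[:,2])*1000
def unit(W,col,x,y,base,rad=0.075,hh=None):
    # channel part: points at 10..60 mm above base
    m=np.isfinite(W[...,0])&(abs(W[...,0]-x)<rad)&(abs(W[...,1]-y)<rad)&(W[...,2]>base+.012)&(W[...,2]<base+.05)
    w=W[m]; return cv2.minAreaRect((w[:,:2]*1000).astype(np.float32)),len(w)
E
python3 - <<'E'
from meas import *
for n in("scene","side"):
    d=np.load(f"{n}0.npz"); W=d["W"]; col=d["col"]
    for k,y in zip("abc",(.096,-.017,-.131)): print(n,k,np.round(circ(W,.473,y),1))
    for k,x,y in(("new2",.56,-.33),("new1",.435,-.33)):
        r,l=unit(W,col,x,y,.002,.06); print(n,k,np.round(r[0],1),np.round(r[1],1),round(r[2],1),l)
    # plate
    hsv=cv2.cvtColor(col,cv2.COLOR_BGR2HSV)
    m=np.isfinite(W[...,0])&(abs(W[...,2]-.0125)<.004)&(hsv[...,1]<70)&(abs(W[...,1]+.017)<.23)&(abs(W[...,0]-.55)<.15)
    m=cv2.morphologyEx(m.astype(np.uint8),cv2.MORPH_OPEN,np.ones((3,3)))>0
    r=cv2.minAreaRect((W[m][:,:2]*1000).astype(np.float32)); print(n,"plate",np.round(r[0],1),np.round(r[1],1),r[2])
    # tray rim z~.02
    m=np.isfinite(W[...,0])&(abs(W[...,0]-.52)<.15)&(abs(W[...,1]-.32)<.11)&(W[...,2]>.014)&(W[...,2]<.026)
    r=cv2.minAreaRect((W[m][:,:2]*1000).astype(np.float32)); print(n,"tray",np.round(r[0],1),np.round(r[1],1),r[2],m.sum())
    # units in the dock: stickers and top surface at 57mm
    for k,y in(("a",.096),("c",-.131)):
        h=hsv[...,0]; m=np.isfinite(W[...,0])&((h<8)|(h>172))&(hsv[...,1]>150)&(abs(W[...,1]-y)<.03)&(abs(W[...,2]-.057)<.006)&(abs(W[...,0]-.57)<.035)
        w=W[m]; print(n,"sticker",k,np.round(np.mean(w,0)*1000,1),len(w))
        m=np.isfinite(W[...,0])&(abs(W[...,1]-y)<.04)&(abs(W[...,2]-.057)<.005)&(abs(W[...,0]-.56)<.03)
        w=W[m]; print(n,"top",k,np.round(np.percentile(w[:,1]*1000,[1,99]),1),len(w))
s,p,r=st(); print(s["clock"])
E
```

```text
scene a [472.4  98.4  19.9 140.   79.8]
scene b [473.4 -17.2  18.7 148.   78.7]
scene c [ 474.2 -132.    18.5  159.    79.8]
scene new2 [ 562.  -331.7] [55.4 92.2] 9.1 1227
scene new1 [ 431.6 -326.3] [93.2 56.9] 83.1 949
scene plate [540.3 -16. ] [218.2 370.2] 0.5839413404464722
scene tray [517.9 324.4] [264.6 166. ] 2.4120728969573975 736
scene sticker a [575.1  99.6  58.5] 48
scene top a [ 72.6 123.7] 281
scene sticker c [ 578.4 -130.4   58.3] 64
scene top c [-156.3 -106.3] 355
side a [472.9  99.   20.  199.   79.8]
side b [476.  -15.5  20.4 175.   78.6]
side c [ 474.3 -130.3   19.6  148.    79.7]
side new2 [ 564.9 -328.7] [50.1 97.4] 8.6 492
side new1 [ 434.4 -323.3] [98.8 50.7] 84.6 451
side plate [541.7 -13.4] [214.1 373.2] 0.6988523602485657
side tray [519.4 324.3] [260.3 164.7] 2.4911630153656006 1346
side sticker a [578.9  98.7  58.4] 70
side top a [ 75.3 126.7] 435
side sticker c [ 582.4 -131.9   58.1] 46
side top c [-156.7 -102.4] 304
0.1
```

```bash
cat > pl.py <<'E'
# pose file: commanded x,y,z (mm), phi (rad; tool yaw - pi). tool x=-(cos,sin), y=(-sin,cos), z down
import json,sys,math
def load(): return json.load(open("pose.json"))
def plan(wps):
    """wps: (x,y,z,phi) world targets -> tool-frame xyz, turn about z"""
    X,Y,Z,F=load(); c,s=math.cos(F),math.sin(F)
    for x,y,z,f in wps:
        dx,dy=x-X,y-Y
        print([round(-(dx*c+dy*s)),round(-dx*s+dy*c),round(Z-z)],round(F-f,2))
def done(xyz,t):
    X,Y,Z,F=load(); c,s=math.cos(F),math.sin(F); a,b,d=xyz
    p=[X-a*c-b*s, Y-a*s+b*c, Z-d, F-t]; json.dump(p,open("pose.json","w")); print("pose",[round(v,2) for v in p])
E
echo "[228,-528,231,-2.733]" > pose.json
python3 -c "
from pl import *
plan([(472.8,98.7,160,-0.7),(472.8,98.7,44,-0.7)])"
```

```text
[474, -478, 71] -2.03
[474, -478, 187] -2.03
```

Call:
{"name": "apply_moves", "arguments": {
  "rows": [
    {"xyz":[474,-478,50],"turn":[0,0,-2.03],"grip":0.65},
    {"xyz":[474,-478,50],"turn":[0,0,-2.03],"grip":0.65},
    {"xyz":[474,-478,50],"turn":[0,0,-2.03],"grip":0.65},
    {"xyz":[474,-478,50],"turn":[0,0,-2.03],"grip":0.65},
    {"xyz":[474,-478,50],"turn":[0,0,-2.03],"grip":0.65},
    {"xyz":[474,-478,50],"turn":[0,0,-2.03],"grip":0.65},
    {"xyz":[474,-478,50],"turn":[0,0,-2.03],"grip":0.65},
    {"xyz":[474,-478,50],"turn":[0,0,-2.03],"grip":0.65},
    {"xyz":[474,-478,50],"turn":[0,0,-2.03],"grip":0.65},
    {"xyz":[474,-478,50],"turn":[0,0,-2.03],"grip":0.65},
    {"xyz":[474,-478,50],"turn":[0,0,-2.03],"grip":0.65},
    {"xyz":[474,-478,50],"turn":[0,0,-2.03],"grip":0.65}
  ]
}}

```text
clock: 1.1
tcp_pos: [0.41, -0.0616, 0.1941]
orientation: [0.0, 0.576, 0.817, -0.0]
wrist_force: [0.3, -1.3, -0.5]
finger_gap: 0.0555
grip_force: 0.0
```

```bash
cat >> pl.py <<'E'
def sync(pr=True):
    from h import st
    s,p,r=st(); m=r.as_matrix(); f=math.atan2(-m[1,0],-m[0,0])
    P=[*(p*1000),f]; P=[float(v) for v in P]; json.dump(P,open("pose.json","w"))
    if pr: print("sync",[round(v,3) for v in P],"F",[round(v,1) for v in s["wrist_force"]],"gap",round(s["finger_gap"]*1000,1),"t",round(s["clock"],2),"qd",max(abs(v) for v in s["qvel"]), 'q6',round(s["joint_pos"][5],2))
E
python3 -c "
from pl import *
sync()
plan([(472.8,98.7,160,-0.7),(472.8,98.7,44,-0.7)])"
```

```text
sync [409.95, -61.557, 194.073, -1.228] F [np.float64(0.3), np.float64(-1.3), np.float64(-0.5)] gap 55.5 t 1.1 qd 1.235913492629772 q6 0.88
[130, 113, 34] -0.53
[130, 113, 150] -0.53
```

Call:
{"name": "apply_moves", "arguments": {
  "rows": [
    {"xyz":[130,113,34],"turn":[0,0,-0.53],"grip":0.65},
    {"xyz":[130,113,34],"turn":[0,0,-0.53],"grip":0.65},
    {"xyz":[130,113,34],"turn":[0,0,-0.53],"grip":0.65},
    {"xyz":[130,113,34],"turn":[0,0,-0.53],"grip":0.65},
    {"xyz":[130,113,34],"turn":[0,0,-0.53],"grip":0.65},
    {"xyz":[130,113,34],"turn":[0,0,-0.53],"grip":0.65},
    {"xyz":[130,113,34],"turn":[0,0,-0.53],"grip":0.65},
    {"xyz":[130,113,34],"turn":[0,0,-0.53],"grip":0.65}
  ]
}}

```text
clock: 1.77
tcp_pos: [0.4731, 0.0956, 0.1602]
orientation: [-0.0, 0.346, 0.938, -0.0]
wrist_force: [0.2, 0.1, -0.1]
finger_gap: 0.0558
grip_force: 0.0
```

```bash
python3 -c "
from pl import *
sync()
plan([(472.8,98.7,90,-0.7),(472.8,98.7,44,-0.7)])
from h import *
c=cam('wrist'); W=world(c); cv2.imwrite('pics/w1.png',c['color'])
from meas import circ
print(np.round(circ(W,.473,.0987),1))
for zt in(.0125,.024,.029,.057):
  m=np.isfinite(W[...,0])&(abs(W[...,2]-zt)<.003); w=W[m]*1000; print(zt,len(w),np.median(w,0).round(1) if len(w) else 0)
"
```

```text
sync [473.074, 95.561, 160.212, -0.706] F [np.float64(0.2), np.float64(0.1), np.float64(-0.1)] gap 55.8 t 1.77 qd 0.01847580680995435 q6 0.74
[2, 2, 70] -0.01
[2, 2, 116] -0.01
[ 471.    99.    18.3 2885.    79.7]
0.0125 44367 [514.4  55.1  12.1]
0.024 4188 [519.   67.4  24.2]
0.029 4360 [515.  106.9  29.1]
0.057 2100 [533.5  83.6  56.1]
```

View pics/w1.png

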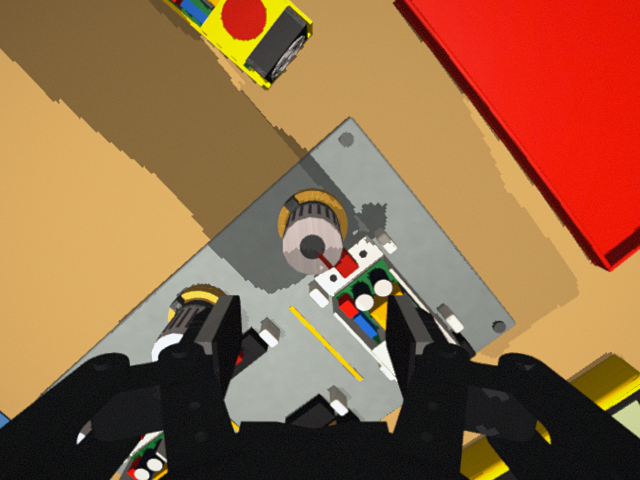

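The wrist view shows collar a at (312,245), claw home on the flange, with the unit beyond it at (375,300). The measurement agrees with the first one, so I'm descending.

Call:
{"name": "apply_moves", "arguments": {
  "rows": [
    {"xyz":[2,2,40],"turn":[0,0,-0.01],"grip":0.65},
    {"xyz":[2,2,70],"turn":[0,0,-0.01],"grip":0.65},
    {"xyz":[2,2,90],"turn":[0,0,-0.01],"grip":0.65},
    {"xyz":[2,2,105],"turn":[0,0,-0.01],"grip":0.65},
    {"xyz":[2,2,116],"turn":[0,0,-0.01],"grip":0.65},
    {"xyz":[2,2,116],"turn":[0,0,-0.01],"grip":0.65},
    {"xyz":[2,2,116],"turn":[0,0,-0.01],"grip":0.3},
    {"xyz":[2,2,116],"turn":[0,0,-0.01],"grip":0.3},
    {"xyz":[2,2,116],"turn":[0,0,-0.01],"grip":0.3},
    {"xyz":[2,2,116],"turn":[0,0,-0.01],"grip":0.3},
    {"xyz":[2,2,116],"turn":[0,0,-0.01],"grip":0.3},
    {"xyz":[2,2,116],"turn":[0,0,-0.01],"grip":0.3}
  ],
  "force": 70
}}

```text
clock: 2.82
tcp_pos: [0.4715, 0.0961, 0.0454]
orientation: [-0.0, 0.341, 0.94, -0.003]
wrist_force: [-6.1, -9.8, 5.1]
finger_gap: 0.0344
grip_force: 69.1
```

Call:
{"name": "apply_moves", "arguments": {
  "rows": [
    {"xyz":[-1,-2,-5],"turn":[0,0,0],"grip":0.3},
    {"xyz":[-1,-2,-10],"turn":[0,0,0],"grip":0.3},
    {"xyz":[-1,-2,-14],"turn":[0,0,0],"grip":0.3},
    {"xyz":[-1,-2,-14],"turn":[0,0,0],"grip":0.3},
    {"xyz":[-1,-2,-14],"turn":[0,0,-0.1],"grip":0.3},
    {"xyz":[-1,-2,-14],"turn":[0,0,-0.2],"grip":0.3},
    {"xyz":[-1,-2,-14],"turn":[0,0,-0.3],"grip":0.3},
    {"xyz":[-1,-2,-14],"turn":[0,0,-0.4],"grip":0.3},
    {"xyz":[-1,-2,-14],"turn":[0,0,-0.5],"grip":0.3},
    {"xyz":[-1,-2,-14],"turn":[0,0,-0.6],"grip":0.3},
    {"xyz":[-1,-2,-14],"turn":[0,0,-0.7],"grip":0.3},
    {"xyz":[-1,-2,-14],"turn":[0,0,-0.7],"grip":0.3}
  ]
}}

```text
clock: 3.82
tcp_pos: [0.4719, 0.0968, 0.0578]
orientation: [-0.001, -0.004, 1.0, -0.0]
wrist_force: [-1.8, -4.1, -12.5]
finger_gap: 0.0346
grip_force: 71.0
```

```bash
python3 -c "
from pl import *
sync()
from h import *
s,p,r=st(); print(s['ft_torque'],s['grip_force'])
"
```

```text
sync [471.94, 96.842, 57.754, 0.008] F [np.float64(-1.8), np.float64(-4.1), np.float64(-12.5)] gap 34.6 t 3.82 qd 0.1508156368135699 q6 0.03
[-0.66337403  0.33298349  0.00953548] 70.99476456642151
```

Call:
{"name": "apply_moves", "arguments": {
  "rows": [
    {"xyz":[0,-1,0],"turn":[0,0,-0.1],"grip":0.3},
    {"xyz":[0,-1,0],"turn":[0,0,-0.2],"grip":0.3},
    {"xyz":[0,-1,0],"turn":[0,0,-0.3],"grip":0.3},
    {"xyz":[0,-1,0],"turn":[0,0,-0.4],"grip":0.3},
    {"xyz":[0,-1,0],"turn":[0,0,-0.5],"grip":0.3},
    {"xyz":[0,-1,0],"turn":[0,0,-0.6],"grip":0.3},
    {"xyz":[0,-1,0],"turn":[0,0,-0.7],"grip":0.3},
    {"xyz":[0,-1,0],"turn":[0,0,-0.72],"grip":0.3},
    {"xyz":[0,-1,5],"turn":[0,0,-0.72],"grip":0.3},
    {"xyz":[0,-1,10],"turn":[0,0,-0.72],"grip":0.3},
    {"xyz":[0,-1,14],"turn":[0,0,-0.72],"grip":0.3},
    {"xyz":[0,-1,14],"turn":[0,0,-0.72],"grip":0.3}
  ]
}}

```text
clock: 4.82
tcp_pos: [0.4717, 0.0976, 0.0443]
orientation: [-0.0, -0.353, 0.936, 0.002]
wrist_force: [-2.6, 4.7, -8.4]
finger_gap: 0.0344
grip_force: 71.8
```

```bash
python3 -c "
from pl import *
sync()
plan([(472,96.5,100,.7),(472,96.5,100,0)])
"
```

```text
sync [471.65, 97.6, 44.255, 0.722] F [np.float64(-2.6), np.float64(4.7), np.float64(-8.4)] gap 34.4 t 4.82 qd 0.0028362662118540626 q6 -0.69
[0, -1, -56] 0.02
[0, -1, -56] 0.72
```

```bash
python3 -c "
from pl import *
plan([(471.7,97.6,120,.722),(562.8,98.5,120,.01),(562.8,98.5,27,.01)])
"
```

```text
[0, 0, -76] 0.0
[-69, -60, -76] 0.71
[-69, -60, 17] 0.71
```

Call:
{"name": "apply_moves", "arguments": {
  "rows": [
    {"xyz":[0,0,0],"turn":[0,0,0],"grip":0.65},
    {"xyz":[0,0,0],"turn":[0,0,0],"grip":0.65},
    {"xyz":[0,0,0],"turn":[0,0,0],"grip":0.65},
    {"xyz":[0,0,-38],"turn":[0,0,0],"grip":0.65},
    {"xyz":[0,0,-76],"turn":[0,0,0],"grip":0.8},
    {"xyz":[-23,-20,-76],"turn":[0,0,0.12],"grip":1},
    {"xyz":[-46,-40,-76],"turn":[0,0,0.24],"grip":1},
    {"xyz":[-69,-60,-76],"turn":[0,0,0.36],"grip":1},
    {"xyz":[-69,-60,-76],"turn":[0,0,0.48],"grip":1},
    {"xyz":[-69,-60,-76],"turn":[0,0,0.6],"grip":1},
    {"xyz":[-69,-60,-76],"turn":[0,0,0.71],"grip":1},
    {"xyz":[-69,-60,-76],"turn":[0,0,0.71],"grip":1}
  ]
}}

```text
clock: 5.82
tcp_pos: [0.5657, 0.0969, 0.1212]
orientation: [0.001, -0.006, 1.0, -0.0]
wrist_force: [0.4, -0.3, -0.7]
finger_gap: 0.0855
grip_force: 0.0
```

```bash
python3 -c "
from pl import *
sync()
from h import *
c=cam('side'); W=world(c); cv2.imwrite('pics/s2.png',c['color'])
c=cam('scene'); cv2.imwrite('pics/s2b.png',c['color'])
"
```

```text
sync [565.655, 96.865, 121.173, 0.012] F [np.float64(0.4), np.float64(-0.3), np.float64(-0.7)] gap 85.5 t 5.82 qd 0.17297163205920996 q6 0.02
```

View pics/s2b.png

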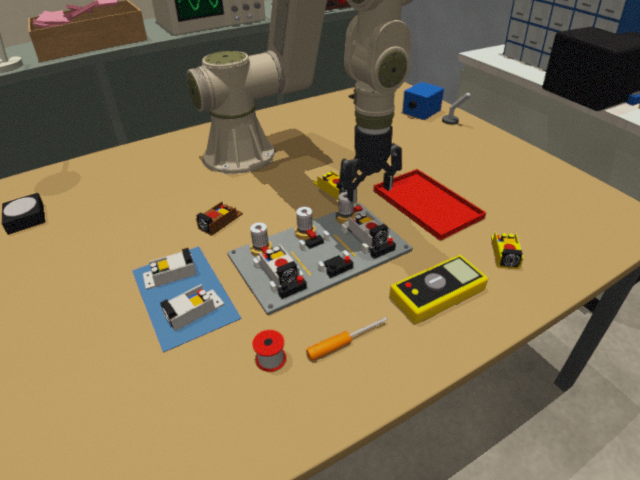

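The view shows gripper over bay a at (370,185). Collar a's claw isn't visible from here, but it seated at its original height after the turn, so I'm taking the unit.

Call:
{"name": "apply_moves", "arguments": {
  "rows": [
    {"xyz":[2,1,30],"turn":[0,0,0],"grip":1},
    {"xyz":[2,1,60],"turn":[0,0,0],"grip":1},
    {"xyz":[2,1,85],"turn":[0,0,0],"grip":1},
    {"xyz":[2,1,94],"turn":[0,0,0],"grip":1},
    {"xyz":[2,1,94],"turn":[0,0,0],"grip":1},
    {"xyz":[2,1,94],"turn":[0,0,0],"grip":0.5},
    {"xyz":[2,1,94],"turn":[0,0,0],"grip":0.5},
    {"xyz":[2,1,94],"turn":[0,0,0],"grip":0.5},
    {"xyz":[2,1,94],"turn":[0,0,0],"grip":0.5},
    {"xyz":[2,1,94],"turn":[0,0,0],"grip":0.5},
    {"xyz":[2,1,94],"turn":[0,0,0],"grip":0.5},
    {"xyz":[2,1,94],"turn":[0,0,0],"grip":0.5}
  ],
  "force": 60
}}

```text
clock: 6.92
tcp_pos: [0.5641, 0.0979, 0.0284]
orientation: [0.002, -0.008, 1.0, -0.0]
wrist_force: [-0.8, -0.8, 6.7]
finger_gap: 0.0493
grip_force: 63.8
```

```bash
python3 -c "
from pl import *
sync()
plan([(562.8,98.5,110,.01),(573,326,110,1.6),(573,326,10,1.6)])
"
```

```text
sync [564.127, 97.922, 28.417, 0.016] F [np.float64(-0.8), np.float64(-0.8), np.float64(6.7)] gap 49.3 t 6.92 qd 0.0027068314848835476 q6 0.02
[1, 1, -82] 0.01
[-13, 228, -82] -1.58
[-13, 228, 18] -1.58
```

Call:
{"name": "apply_moves", "arguments": {
  "rows": [
    {"xyz":[0,0,-30],"turn":[0,0,0],"grip":0.5},
    {"xyz":[0,0,-60],"turn":[0,0,0],"grip":0.5},
    {"xyz":[0,0,-82],"turn":[0,0,0],"grip":0.5},
    {"xyz":[0,30,-82],"turn":[0,0,-0.12],"grip":0.5},
    {"xyz":[-3,60,-82],"turn":[0,0,-0.24],"grip":0.5},
    {"xyz":[-5,90,-82],"turn":[0,0,-0.36],"grip":0.5},
    {"xyz":[-7,120,-82],"turn":[0,0,-0.48],"grip":0.5},
    {"xyz":[-9,150,-82],"turn":[0,0,-0.6],"grip":0.5},
    {"xyz":[-11,180,-82],"turn":[0,0,-0.72],"grip":0.5},
    {"xyz":[-13,210,-82],"turn":[0,0,-0.84],"grip":0.5},
    {"xyz":[-13,232,-82],"turn":[0,0,-0.96],"grip":0.5},
    {"xyz":[-13,232,-82],"turn":[0,0,-1.08],"grip":0.5}
  ]
}}

```text
clock: 7.92
tcp_pos: [0.5709, 0.3348, 0.1082]
orientation: [0.001, -0.526, 0.851, 0.001]
wrist_force: [0.3, -0.6, -3.0]
finger_gap: 0.0486
grip_force: 63.6
```

```bash
python3 -c "
from pl import *
p=load()
sync()
print((p[0]+13,p[1]+232))
plan([(573.5,331,110,1.61),(573.5,331,10,1.61)])
"
```

```text
sync [570.925, 334.835, 108.205, 1.107] F [np.float64(0.3), np.float64(-0.6), np.float64(-3.0)] gap 48.6 t 7.92 qd 1.464929014000323 q6 -0.7
(577.1272252002263, 329.92207642432777)
[2, -4, -2] -0.5
[2, -4, 98] -0.5
```

Call:
{"name": "apply_moves", "arguments": {
  "rows": [
    {"xyz":[1,1,0],"turn":[0,0,-0.12],"grip":0.5},
    {"xyz":[1,1,0],"turn":[0,0,-0.24],"grip":0.5},
    {"xyz":[1,1,0],"turn":[0,0,-0.36],"grip":0.5},
    {"xyz":[1,1,0],"turn":[0,0,-0.5],"grip":0.5},
    {"xyz":[1,1,30],"turn":[0,0,-0.5],"grip":0.5},
    {"xyz":[1,1,60],"turn":[0,0,-0.5],"grip":0.5},
    {"xyz":[1,1,80],"turn":[0,0,-0.5],"grip":0.5},
    {"xyz":[1,1,92],"turn":[0,0,-0.5],"grip":0.5},
    {"xyz":[1,1,98],"turn":[0,0,-0.5],"grip":0.5},
    {"xyz":[1,1,98],"turn":[0,0,-0.5],"grip":0.5},
    {"xyz":[1,1,98],"turn":[0,0,-0.5],"grip":0.5}
  ]
}}

```text
clock: 8.83
tcp_pos: [0.5709, 0.3301, 0.0112]
orientation: [-0.001, 0.716, -0.698, 0.0]
wrist_force: [0.6, -0.1, -2.4]
finger_gap: 0.0492
grip_force: 63.5
```

```bash
python3 -c "
from pl import *
sync()
"
```

```text
sync [570.926, 330.076, 11.201, 1.596] F [np.float64(0.6), np.float64(-0.1), np.float64(-2.4)] gap 49.2 t 8.83 qd 0.013243586375559667 q6 -1.19
```

Call:
{"name": "apply_moves", "arguments": {
  "rows": [
    {"xyz":[0,0,2],"turn":[0,0,0],"grip":0.5},
    {"xyz":[0,0,2],"turn":[0,0,0],"grip":1},
    {"xyz":[0,0,2],"turn":[0,0,0],"grip":1},
    {"xyz":[0,0,2],"turn":[0,0,0],"grip":1},
    {"xyz":[0,0,-20],"turn":[0,0,0],"grip":1},
    {"xyz":[0,0,-55],"turn":[0,0,0],"grip":1},
    {"xyz":[0,0,-90],"turn":[0,0,0],"grip":1},
    {"xyz":[0,0,-120],"turn":[0,0,0],"grip":1},
    {"xyz":[35,8,-125],"turn":[0,0,0.12],"grip":1},
    {"xyz":[70,16,-125],"turn":[0,0,0.24],"grip":1},
    {"xyz":[105,24,-125],"turn":[0,0,0.36],"grip":0.65},
    {"xyz":[140,32,-125],"turn":[0,0,0.48],"grip":0.65}
  ]
}}

```text
clock: 9.83
tcp_pos: [0.5418, 0.188, 0.1363]
orientation: [0.001, -0.527, 0.85, -0.001]
wrist_force: [-0.5, -0.3, -0.1]
finger_gap: 0.0637
grip_force: 0.0
```

```bash
python3 -c "
from pl import *
done([140,32,-125],.48)
plan([(473.8,-132.4,130,-.25),(473.8,-132.4,130,-.7)])
"
```

```text
pose [542.5, 189.31, 136.2, 1.12]
[319, -80, 6] 1.37
[319, -80, 6] 1.82
```

Call:
{"name": "apply_moves", "arguments": {
  "rows": [
    {"xyz":[30,-7,6],"turn":[0,0,0.12],"grip":0.65},
    {"xyz":[60,-15,6],"turn":[0,0,0.24],"grip":0.65},
    {"xyz":[90,-22,6],"turn":[0,0,0.36],"grip":0.65},
    {"xyz":[120,-30,6],"turn":[0,0,0.48],"grip":0.65},
    {"xyz":[150,-38,6],"turn":[0,0,0.6],"grip":0.65},
    {"xyz":[180,-45,6],"turn":[0,0,0.72],"grip":0.65},
    {"xyz":[210,-53,6],"turn":[0,0,0.84],"grip":0.65},
    {"xyz":[240,-60,6],"turn":[0,0,0.96],"grip":0.65},
    {"xyz":[270,-68,6],"turn":[0,0,1.08],"grip":0.65},
    {"xyz":[295,-75,6],"turn":[0,0,1.2],"grip":0.65},
    {"xyz":[319,-80,6],"turn":[0,0,1.32],"grip":0.65},
    {"xyz":[319,-80,6],"turn":[0,0,1.44],"grip":0.65}
  ]
}}

```text
clock: 10.83
tcp_pos: [0.4735, -0.1368, 0.1301]
orientation: [0.001, 0.166, 0.986, -0.001]
wrist_force: [-0.1, -0.7, -0.2]
finger_gap: 0.0552
grip_force: 0.0
```

Call:
{"name": "apply_moves", "arguments": {
  "rows": [
    {"xyz":[0,0,0],"turn":[0,0,0.12],"grip":0.65},
    {"xyz":[0,0,0],"turn":[0,0,0.24],"grip":0.65},
    {"xyz":[0,0,0],"turn":[0,0,0.38],"grip":0.65},
    {"xyz":[0,0,0],"turn":[0,0,0.38],"grip":0.65}
  ]
}}

```text
clock: 11.17
tcp_pos: [0.4738, -0.1331, 0.1299]
orientation: [0.001, 0.347, 0.938, -0.0]
wrist_force: [0.1, 0.1, 0.2]
finger_gap: 0.0553
grip_force: 0.0
```

```bash
python3 -c "
from pl import *
done([319,-80,6],1.44);done([0,0,0],.38)
sync()
plan([(473.8,-132.4,44,-.7)])
from h import *
from meas import *
c=cam('wrist'); W=world(c); print(np.round(circ(W,.474,-.1315),1)); cv2.imwrite('pics/w3.png',c['color'])
c=cam('side'); W=world(c); print(np.round(circ(W,.474,.0985),1)); cv2.imwrite('pics/s3.png',c['color'])
"
```

```text
pose [474.33, -132.43, 130.2, -0.32]
pose [474.33, -132.43, 130.2, -0.7]
sync [473.805, -133.11, 129.87, -0.708] F [np.float64(0.1), np.float64(0.1), np.float64(0.2)] gap 55.3 t 11.17 qd 0.013433906801994246 q6 0.27
[0, 1, 86] -0.01
[ 473.4 -131.    18.2 3743.    79.7]
[473.5  99.6  18.6 205.   78.5]
```

View pics/s3.png

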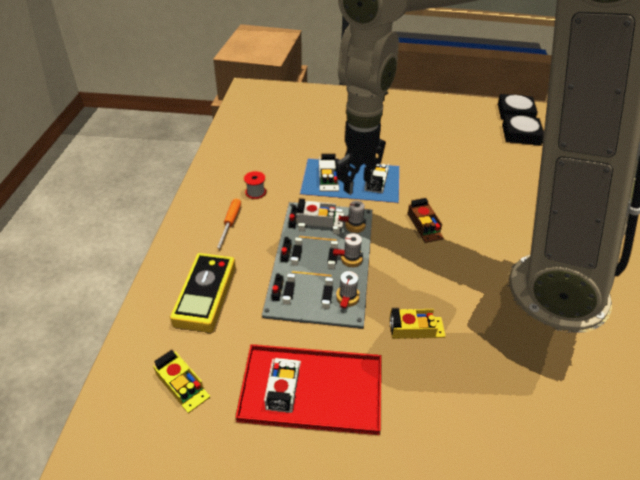

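Red unit 1 lies flat in the tray at (282,385), and collar a has its claw aside and down at (346,300). Moving on to collar c.

Call:
{"name": "apply_moves", "arguments": {
  "rows": [
    {"xyz":[0,1,35],"turn":[0,0,0],"grip":0.65},
    {"xyz":[0,1,60],"turn":[0,0,0],"grip":0.65},
    {"xyz":[0,1,78],"turn":[0,0,0],"grip":0.65},
    {"xyz":[0,1,86],"turn":[0,0,0],"grip":0.65},
    {"xyz":[0,1,86],"turn":[0,0,0],"grip":0.65},
    {"xyz":[0,1,86],"turn":[0,0,0],"grip":0.3},
    {"xyz":[0,1,86],"turn":[0,0,0],"grip":0.3},
    {"xyz":[0,1,86],"turn":[0,0,0],"grip":0.3},
    {"xyz":[0,1,86],"turn":[0,0,0],"grip":0.3},
    {"xyz":[0,1,86],"turn":[0,0,0],"grip":0.3},
    {"xyz":[0,1,86],"turn":[0,0,0],"grip":0.3}
  ],
  "force": 70
}}

```text
clock: 12.18
tcp_pos: [0.4735, -0.1338, 0.0449]
orientation: [0.0, 0.345, 0.939, -0.002]
wrist_force: [-5.8, -5.5, 2.5]
finger_gap: 0.0344
grip_force: 69.4
```

Call:
{"name": "apply_moves", "arguments": {
  "rows": [
    {"xyz":[0,0,-5],"turn":[0,0,0],"grip":0.3},
    {"xyz":[0,0,-10],"turn":[0,0,0],"grip":0.3},
    {"xyz":[0,0,-14],"turn":[0,0,0],"grip":0.3},
    {"xyz":[0,0,-14],"turn":[0,0,0],"grip":0.3},
    {"xyz":[0,0,-14],"turn":[0,0,-0.1],"grip":0.3},
    {"xyz":[0,0,-14],"turn":[0,0,-0.2],"grip":0.3},
    {"xyz":[0,0,-14],"turn":[0,0,-0.3],"grip":0.3},
    {"xyz":[0,0,-14],"turn":[0,0,-0.4],"grip":0.3},
    {"xyz":[0,0,-14],"turn":[0,0,-0.5],"grip":0.3},
    {"xyz":[0,0,-14],"turn":[0,0,-0.6],"grip":0.3},
    {"xyz":[0,0,-14],"turn":[0,0,-0.7],"grip":0.3},
    {"xyz":[0,0,-14],"turn":[0,0,-0.7],"grip":0.3}
  ]
}}

```text
clock: 13.18
tcp_pos: [0.4739, -0.1331, 0.0572]
orientation: [-0.0, 0.001, 1.0, -0.001]
wrist_force: [-0.5, -5.9, -11.8]
finger_gap: 0.0343
grip_force: 70.9
```

Call:
{"name": "apply_moves", "arguments": {
  "rows": [
    {"xyz":[0,-1,0],"turn":[0,0,-0.1],"grip":0.3},
    {"xyz":[0,-1,0],"turn":[0,0,-0.2],"grip":0.3},
    {"xyz":[0,-1,0],"turn":[0,0,-0.3],"grip":0.3},
    {"xyz":[0,-1,0],"turn":[0,0,-0.4],"grip":0.3},
    {"xyz":[0,-1,0],"turn":[0,0,-0.5],"grip":0.3},
    {"xyz":[0,-1,0],"turn":[0,0,-0.6],"grip":0.3},
    {"xyz":[0,-1,0],"turn":[0,0,-0.7],"grip":0.3},
    {"xyz":[0,-1,0],"turn":[0,0,-0.72],"grip":0.3},
    {"xyz":[0,-1,5],"turn":[0,0,-0.72],"grip":0.3},
    {"xyz":[0,-1,10],"turn":[0,0,-0.72],"grip":0.3},
    {"xyz":[0,-1,14],"turn":[0,0,-0.72],"grip":0.3},
    {"xyz":[0,-1,14],"turn":[0,0,-0.72],"grip":0.3}
  ]
}}

```text
clock: 14.18
tcp_pos: [0.4738, -0.1326, 0.0436]
orientation: [-0.0, -0.35, 0.937, 0.0]
wrist_force: [-3.7, 2.2, -2.9]
finger_gap: 0.0346
grip_force: 72.3
```

Call:
{"name": "apply_moves", "arguments": {
  "rows": [
    {"xyz":[0,0,0],"turn":[0,0,0],"grip":0.65},
    {"xyz":[0,0,0],"turn":[0,0,0],"grip":0.65},
    {"xyz":[0,0,0],"turn":[0,0,0],"grip":0.65},
    {"xyz":[0,0,-38],"turn":[0,0,0],"grip":0.65},
    {"xyz":[0,0,-76],"turn":[0,0,0],"grip":0.8},
    {"xyz":[-23,-20,-76],"turn":[0,0,0.12],"grip":1},
    {"xyz":[-46,-40,-76],"turn":[0,0,0.24],"grip":1},
    {"xyz":[-69,-59,-76],"turn":[0,0,0.36],"grip":1},
    {"xyz":[-69,-59,-76],"turn":[0,0,0.48],"grip":1},
    {"xyz":[-69,-59,-76],"turn":[0,0,0.6],"grip":1},
    {"xyz":[-69,-59,-76],"turn":[0,0,0.71],"grip":1},
    {"xyz":[-69,-59,-76],"turn":[0,0,0.71],"grip":1}
  ]
}}

```text
clock: 15.18
tcp_pos: [0.566, -0.1325, 0.1197]
orientation: [0.001, -0.002, 1.0, -0.0]
wrist_force: [-0.8, 0.2, -0.1]
finger_gap: 0.0848
grip_force: 0.0
```

```bash
python3 -c "
from pl import *
sync()
plan([(564.7,-132.4,27.5,.01)])
"
```

```text
sync [566.004, -132.474, 119.721, 0.004] F [np.float64(-0.8), np.float64(0.2), np.float64(-0.1)] gap 84.8 t 15.18 qd 0.16876361663093759 q6 -0.37
[1, 0, 92] -0.01
```

Call:
{"name": "apply_moves", "arguments": {
  "rows": [
    {"xyz":[1,0,30],"turn":[0,0,0],"grip":1},
    {"xyz":[1,0,60],"turn":[0,0,0],"grip":1},
    {"xyz":[1,0,84],"turn":[0,0,0],"grip":1},
    {"xyz":[1,0,92],"turn":[0,0,0],"grip":1},
    {"xyz":[1,0,92],"turn":[0,0,0],"grip":1},
    {"xyz":[1,0,92],"turn":[0,0,0],"grip":0.5},
    {"xyz":[1,0,92],"turn":[0,0,0],"grip":0.5},
    {"xyz":[1,0,92],"turn":[0,0,0],"grip":0.5},
    {"xyz":[1,0,92],"turn":[0,0,0],"grip":0.5},
    {"xyz":[1,0,92],"turn":[0,0,0],"grip":0.5},
    {"xyz":[1,0,92],"turn":[0,0,0],"grip":0.5}
  ],
  "force": 60
}}

```text
clock: 16.1
tcp_pos: [0.5657, -0.1328, 0.0295]
orientation: [0.002, -0.003, 1.0, -0.001]
wrist_force: [-0.6, 0.2, 6.4]
finger_gap: 0.0489
grip_force: 63.9
```

Call:
{"name": "apply_moves", "arguments": {
  "rows": [
    {"xyz":[0,0,-30],"turn":[0,0,0],"grip":0.5},
    {"xyz":[0,0,-60],"turn":[0,0,0],"grip":0.5},
    {"xyz":[0,0,-92],"turn":[0,0,0],"grip":0.5},
    {"xyz":[5,25,-92],"turn":[0,0,-0.1],"grip":0.5},
    {"xyz":[10,60,-92],"turn":[0,0,-0.2],"grip":0.5},
    {"xyz":[20,95,-92],"turn":[0,0,-0.3],"grip":0.5},
    {"xyz":[30,130,-92],"turn":[0,0,-0.4],"grip":0.5},
    {"xyz":[38,165,-92],"turn":[0,0,-0.5],"grip":0.5},
    {"xyz":[46,200,-92],"turn":[0,0,-0.6],"grip":0.5},
    {"xyz":[54,235,-92],"turn":[0,0,-0.7],"grip":0.5},
    {"xyz":[62,270,-92],"turn":[0,0,-0.8],"grip":0.5},
    {"xyz":[70,305,-92],"turn":[0,0,-0.9],"grip":0.5}
  ]
}}

```text
clock: 17.1
tcp_pos: [0.4913, 0.1739, 0.1197]
orientation: [0.0, -0.44, 0.898, -0.0]
wrist_force: [0.6, 0.1, -1.9]
finger_gap: 0.0492
grip_force: 63.6
```

```bash
python3 -c "
from pl import *
done([1,0,92],0); done([70,305,-92],-.9)
plan([(463,327,115,1.61),(463,327,11,1.61)])
sync()
from h import *; s,p,r=st(); print(s['grip_force'])
"
```

```text
pose [565.0, -132.48, 27.72, 0.0]
pose [493.89, 172.26, 119.72, 0.9]
[-102, 120, 5] -0.71
[-102, 120, 109] -0.71
sync [491.296, 173.903, 119.676, 0.911] F [np.float64(0.6), np.float64(0.1), np.float64(-1.9)] gap 49.2 t 17.1 qd 0.8379800012788025 q6 -0.73
63.56117606163025
```

Call:
{"name": "apply_moves", "arguments": {
  "rows": [
    {"xyz":[-20,24,3],"turn":[0,0,-0.12],"grip":0.5},
    {"xyz":[-40,48,5],"turn":[0,0,-0.24],"grip":0.5},
    {"xyz":[-61,72,5],"turn":[0,0,-0.36],"grip":0.5},
    {"xyz":[-82,96,5],"turn":[0,0,-0.48],"grip":0.5},
    {"xyz":[-102,120,5],"turn":[0,0,-0.6],"grip":0.5},
    {"xyz":[-102,120,20],"turn":[0,0,-0.71],"grip":0.5},
    {"xyz":[-102,120,50],"turn":[0,0,-0.71],"grip":0.5},
    {"xyz":[-102,120,75],"turn":[0,0,-0.71],"grip":0.5},
    {"xyz":[-102,120,95],"turn":[0,0,-0.71],"grip":0.5},
    {"xyz":[-102,120,105],"turn":[0,0,-0.71],"grip":0.5},
    {"xyz":[-102,120,109],"turn":[0,0,-0.71],"grip":0.5},
    {"xyz":[-102,120,109],"turn":[0,0,-0.71],"grip":0.5}
  ]
}}

```text
clock: 18.1
tcp_pos: [0.4599, 0.3263, 0.0105]
orientation: [0.001, 0.723, -0.691, -0.0]
wrist_force: [0.8, 0.6, -2.5]
finger_gap: 0.0491
grip_force: 63.6
```

Call:
{"name": "apply_moves", "arguments": {
  "rows": [
    {"xyz":[0,0,1],"turn":[0,0,0],"grip":0.5},
    {"xyz":[0,0,1],"turn":[0,0,0],"grip":1},
    {"xyz":[0,0,1],"turn":[0,0,0],"grip":1},
    {"xyz":[0,0,1],"turn":[0,0,0],"grip":1},
    {"xyz":[0,0,-20],"turn":[0,0,0],"grip":1},
    {"xyz":[0,0,-55],"turn":[0,0,0],"grip":1},
    {"xyz":[0,0,-90],"turn":[0,0,0],"grip":1},
    {"xyz":[0,0,-125],"turn":[0,0,0],"grip":1},
    {"xyz":[30,1,-140],"turn":[0,0,0],"grip":1},
    {"xyz":[65,3,-140],"turn":[0,0,0],"grip":1},
    {"xyz":[100,4,-140],"turn":[0,0,0],"grip":1},
    {"xyz":[140,5,-140],"turn":[0,0,0],"grip":1}
  ]
}}

```text
clock: 19.1
tcp_pos: [0.4624, 0.1861, 0.1515]
orientation: [-0.001, 0.724, -0.69, 0.001]
wrist_force: [0.8, -0.4, 0.4]
finger_gap: 0.0854
grip_force: 0.0
```

Call:
{"name": "apply_moves", "arguments": {
  "rows": [
    {"xyz":[35,1,0],"turn":[0,0,0],"grip":1},
    {"xyz":[70,3,0],"turn":[0,0,0],"grip":1},
    {"xyz":[105,4,0],"turn":[0,0,0],"grip":1},
    {"xyz":[140,6,0],"turn":[0,0,0],"grip":1},
    {"xyz":[175,7,0],"turn":[0,0,0],"grip":1},
    {"xyz":[210,9,0],"turn":[0,0,0],"grip":1},
    {"xyz":[245,10,0],"turn":[0,0,0],"grip":1},
    {"xyz":[280,11,0],"turn":[0,0,0],"grip":1},
    {"xyz":[315,13,0],"turn":[0,0,0],"grip":1},
    {"xyz":[350,14,0],"turn":[0,0,0],"grip":1},
    {"xyz":[370,15,0],"turn":[0,0,0],"grip":1},
    {"xyz":[370,15,0],"turn":[0,0,0],"grip":1}
  ]
}}

```text
clock: 20.1
tcp_pos: [0.4644, -0.1881, 0.1509]
orientation: [0.0, 0.721, -0.693, 0.002]
wrist_force: [0.5, 0.3, -0.1]
finger_gap: 0.0853
grip_force: 0.0
```

```bash
python3 -c "
from pl import *
sync()
from meas import *
for n in('scene','side','wrist'):
    c=cam(n); W=world(c); cv2.imwrite(f'pics/{n}4.png',c['color'])
    for k,x,y in(('new2',.56,-.33),('new1',.435,-.33)):
        r,l=unit(W,c['color'],x,y,.002,.065)
        print(n,k,np.round(r[0],1),np.round(r[1],1),round(r[2],1),l)
"
```

```text
sync [464.437, -188.128, 150.926, 1.611] F [np.float64(0.5), np.float64(0.3), np.float64(-0.1)] gap 85.3 t 20.1 qd 0.05830497500900258 q6 -2.16
scene new2 [ 533.  -310.1] [55.  89.1] 1.5 1100
scene new1 [ 432.6 -326. ] [92.1 55. ] 84.1 954
side new2 [ 534.8 -310.1] [50.  91.7] 2.0 456
side new1 [ 434.1 -324.9] [99.  50.4] 84.5 442
wrist new2 [ 532.3 -296.3] [51.2 64.5] 2.2 8346
wrist new1 [ 434.1 -305.4] [50.7 50.7] 85.2 7037
```

View pics/wrist4.png

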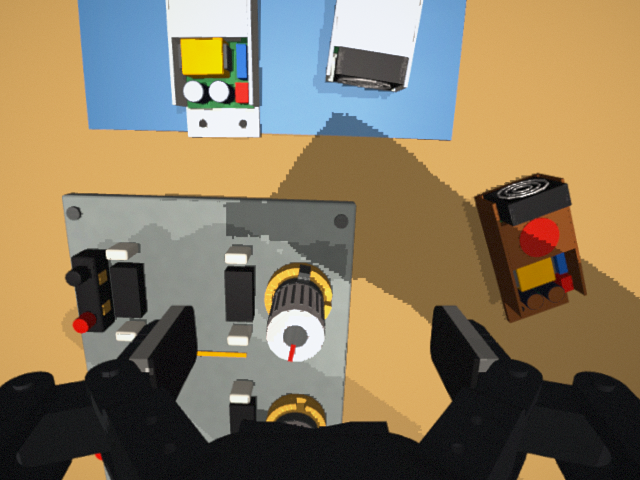

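The wrist view shows that new_2 has been knocked aside (now ~(533,-310), flange toward us at (223,120)), while new_1, with its fan toward us at (368,65), is unmoved. I'm taking new_1 first.

```bash
python3 -c "
from pl import *
plan([(432.3,-331.7,100,1.47),(432.3,-331.7,6,1.47)])
"
```

```text
[142, 38, 51] 0.14
[142, 38, 145] 0.14
```

Call:
{"name": "apply_moves", "arguments": {
  "rows": [
    {"xyz":[30,10,10],"turn":[0,0,0.07],"grip":1},
    {"xyz":[70,20,20],"turn":[0,0,0.14],"grip":1},
    {"xyz":[105,30,40],"turn":[0,0,0.14],"grip":1},
    {"xyz":[142,38,51],"turn":[0,0,0.14],"grip":1},
    {"xyz":[142,38,51],"turn":[0,0,0.14],"grip":1},
    {"xyz":[142,38,80],"turn":[0,0,0.14],"grip":1},
    {"xyz":[142,38,110],"turn":[0,0,0.14],"grip":1},
    {"xyz":[142,38,135],"turn":[0,0,0.14],"grip":1},
    {"xyz":[142,38,145],"turn":[0,0,0.14],"grip":1},
    {"xyz":[142,38,145],"turn":[0,0,0.14],"grip":1},
    {"xyz":[142,38,145],"turn":[0,0,0.14],"grip":1}
  ]
}}

```text
clock: 21.17
tcp_pos: [0.4326, -0.3263, 0.0057]
orientation: [0.0, -0.673, 0.739, 0.0]
wrist_force: [0.3, 0.5, 1.0]
finger_gap: 0.085
grip_force: 0.0
```

```bash
python3 -c "
from pl import *
sync()
from meas import *
for n in('scene','side'):
    c=cam(n); W=world(c)
    r,l=unit(W,c['color'],.435,-.33,.002,.065); print(n,np.round(r[0],1),np.round(r[1],1),round(r[2],1),l)
"
```

```text
sync [432.625, -326.276, 5.731, 1.478] F [np.float64(0.3), np.float64(0.5), np.float64(1.0)] gap 85.0 t 21.17 qd 0.03104064587284914 q6 -2.27
scene [ 447.  -327.3] [91.8 86.6] 85.3 790
side [ 436.7 -322.6] [94.9 97.5] 44.6 546
```

```bash
python3 -c "
from pl import *
plan([(432.3,-331.7,6,1.47)])
"
```

```text
[5, 0, 0] 0.01
```

Call:
{"name": "apply_moves", "arguments": {
  "rows": [
    {"xyz":[5,0,0],"turn":[0,0,0],"grip":1},
    {"xyz":[5,0,0],"turn":[0,0,0],"grip":1},
    {"xyz":[5,0,0],"turn":[0,0,0],"grip":0.5},
    {"xyz":[5,0,0],"turn":[0,0,0],"grip":0.5},
    {"xyz":[5,0,0],"turn":[0,0,0],"grip":0.5},
    {"xyz":[5,0,0],"turn":[0,0,0],"grip":0.5},
    {"xyz":[5,0,0],"turn":[0,0,0],"grip":0.5},
    {"xyz":[5,0,0],"turn":[0,0,0],"grip":0.5},
    {"xyz":[5,0,-10],"turn":[0,0,0],"grip":0.5},
    {"xyz":[5,0,-40],"turn":[0,0,0],"grip":0.5},
    {"xyz":[5,0,-75],"turn":[0,0,0],"grip":0.5},
    {"xyz":[5,0,-110],"turn":[0,0,0],"grip":0.5}
  ]
}}

```text
clock: 22.27
tcp_pos: [0.4306, -0.331, 0.1155]
orientation: [0.0, -0.673, 0.74, 0.002]
wrist_force: [0.5, -0.5, -3.4]
finger_gap: 0.0486
grip_force: 63.2
```

Call:
{"name": "apply_moves", "arguments": {
  "rows": [
    {"xyz":[-18,-9,0],"turn":[0,0,0.12],"grip":0.5},
    {"xyz":[-36,-18,0],"turn":[0,0,0.24],"grip":0.5},
    {"xyz":[-54,-27,0],"turn":[0,0,0.36],"grip":0.5},
    {"xyz":[-72,-37,0],"turn":[0,0,0.48],"grip":0.5},
    {"xyz":[-90,-46,0],"turn":[0,0,0.6],"grip":0.5},
    {"xyz":[-108,-55,0],"turn":[0,0,0.72],"grip":0.5},
    {"xyz":[-126,-64,0],"turn":[0,0,0.84],"grip":0.5},
    {"xyz":[-144,-74,0],"turn":[0,0,0.96],"grip":0.5},
    {"xyz":[-162,-84,0],"turn":[0,0,1.08],"grip":0.5},
    {"xyz":[-180,-94,0],"turn":[0,0,1.2],"grip":0.5},
    {"xyz":[-196,-102,0],"turn":[0,0,1.32],"grip":0.5},
    {"xyz":[-211,-110,0],"turn":[0,0,1.44],"grip":0.5}
  ]
}}

```text
clock: 23.27
tcp_pos: [0.5609, -0.1312, 0.1149]
orientation: [-0.001, -0.015, 1.0, 0.0]
wrist_force: [0.9, 0.3, -2.8]
finger_gap: 0.0491
grip_force: 63.2
```

Call:
{"name": "apply_moves", "arguments": {
  "rows": [
    {"xyz":[0,0,0],"turn":[0,0,0.02],"grip":0.5},
    {"xyz":[0,0,0],"turn":[0,0,0.02],"grip":0.5},
    {"xyz":[0,0,0],"turn":[0,0,0.02],"grip":0.5},
    {"xyz":[0,0,0],"turn":[0,0,0.02],"grip":0.5}
  ]
}}

```text
clock: 23.6
tcp_pos: [0.5605, -0.1331, 0.1151]
orientation: [-0.0, -0.008, 1.0, -0.0]
wrist_force: [0.0, -0.8, -2.9]
finger_gap: 0.0491
grip_force: 63.2
```

```bash
python3 -c "
from pl import *
sync()
from meas import *
for n in('scene','side','wrist'):
    c=cam(n); W=world(c); cv2.imwrite(f'pics/{n}5.png',c['color'])
    np.savez(f'{n}5.npz',W=W,col=c['color'])
    m=np.isfinite(W[...,0])&(abs(W[...,1]+.1325)<.018)&(W[...,2]>.105)&(W[...,2]<.165)&(abs(W[...,0]-.565)<.08)
    w=W[m]*1000
    if len(w): print(n,len(w),np.percentile(w[:,0],[0.5,2,50,98,99.5]).round(1), np.percentile(w[:,2],[1,50,99]).round(1))
"
```

```text
sync [560.485, -133.133, 115.083, 0.017] F [np.float64(0.0), np.float64(-0.8), np.float64(-2.9)] gap 49.1 t 23.6 qd 0.008500129042106726 q6 -0.39
scene 665 [521.8 527.7 603.3 611.  611.7] [113.4 142.8 158.2]
side 325 [502.9 504.3 544.7 611.1 612.4] [114.4 141.5 159. ]
wrist 28898 [500.8 502.2 542.5 587.2 589.4] [115.5 140.8 145.8]
```

View pics/side5.png

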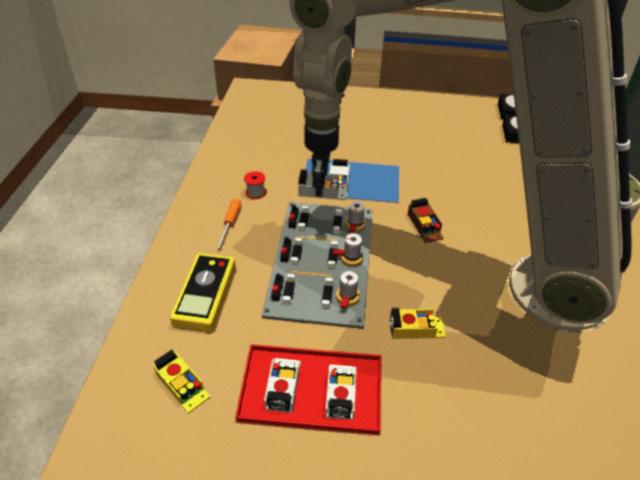

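Both red units lie flat in the tray at (282,385) and (341,390), and new_1 is held level over bay c. From the camera data it needs about +2 mm in x, then lowering.

Call:
{"name": "apply_moves", "arguments": {
  "rows": [
    {"xyz":[-2,1,20],"turn":[0,0,0],"grip":0.5},
    {"xyz":[-2,1,45],"turn":[0,0,0],"grip":0.5},
    {"xyz":[-2,1,65],"turn":[0,0,0],"grip":0.5},
    {"xyz":[-2,1,72],"turn":[0,0,0],"grip":0.5},
    {"xyz":[-2,1,75],"turn":[0,0,0],"grip":0.5},
    {"xyz":[-2,1,78],"turn":[0,0,0],"grip":0.5},
    {"xyz":[-2,1,81],"turn":[0,0,0],"grip":0.5},
    {"xyz":[-2,1,84],"turn":[0,0,0],"grip":0.5},
    {"xyz":[-2,1,86],"turn":[0,0,0],"grip":0.5},
    {"xyz":[-2,1,87],"turn":[0,0,0],"grip":0.5},
    {"xyz":[-2,1,88],"turn":[0,0,0],"grip":0.5},
    {"xyz":[-2,1,88],"turn":[0,0,0],"grip":0.5}
  ]
}}

```text
clock: 24.75
tcp_pos: [0.5634, -0.1317, 0.0278]
orientation: [0.0, -0.008, 1.0, -0.0]
wrist_force: [-1.3, 0.4, 0.4]
finger_gap: 0.0488
grip_force: 63.5
```

Call:
{"name": "apply_moves", "arguments": {
  "rows": [
    {"xyz":[0,0,0],"turn":[0,0,0],"grip":1},
    {"xyz":[0,0,0],"turn":[0,0,0],"grip":1},
    {"xyz":[0,0,0],"turn":[0,0,0],"grip":1},
    {"xyz":[0,0,-20],"turn":[0,0,0],"grip":1},
    {"xyz":[0,0,-55],"turn":[0,0,0],"grip":1},
    {"xyz":[0,0,-92],"turn":[0,0,0],"grip":1},
    {"xyz":[30,0,-92],"turn":[0,0,-0.12],"grip":0.65},
    {"xyz":[60,0,-92],"turn":[0,0,-0.24],"grip":0.65},
    {"xyz":[90,0,-92],"turn":[0,0,-0.36],"grip":0.65},
    {"xyz":[90,0,-92],"turn":[0,0,-0.48],"grip":0.65},
    {"xyz":[90,0,-92],"turn":[0,0,-0.6],"grip":0.65},
    {"xyz":[90,0,-92],"turn":[0,0,-0.69],"grip":0.65}
  ]
}}

```text
clock: 25.75
tcp_pos: [0.4728, -0.1332, 0.1198]
orientation: [0.0, -0.348, 0.937, -0.0]
wrist_force: [0.1, 0.3, 0.7]
finger_gap: 0.0555
grip_force: 0.0
```

Call:
{"name": "apply_moves", "arguments": {
  "rows": [
    {"xyz":[0,0,0],"turn":[0,0,0],"grip":0.65},
    {"xyz":[0,0,0],"turn":[0,0,0],"grip":0.65}
  ]
}}

```text
clock: 25.92
tcp_pos: [0.4733, -0.1332, 0.1195]
orientation: [0.0, -0.345, 0.939, -0.0]
wrist_force: [0.3, 0.1, 0.5]
finger_gap: 0.0556
grip_force: 0.0
```

```bash
python3 -c "
from pl import *
sync()
plan([(473.7,-133.2,44,.71)])
from meas import *
for n in('scene','side'):
    c=cam(n); W=world(c); cv2.imwrite(f'pics/{n}6.png',c['color'])
    m=np.isfinite(W[...,0])&(abs(W[...,1]+.1315)<.022)&(W[...,2]>.035)&(W[...,2]<.075)&(abs(W[...,0]-.575)<.06)
    w=W[m]*1000; print(n,len(w),np.percentile(w,[1,99],axis=0).round(1).tolist())
    m=(abs(W[...,2]-.057)<.005)&(abs(W[...,1]+.1315)<.04)&(abs(W[...,0]-.56)<.03)
    w=W[m]*1000; A=np.c_[w[:,:2],np.ones(len(w))]; print(n,np.linalg.lstsq(A,w[:,2],rcond=None)[0][:2].round(3),np.median(w,0).round(1))
"
```

```text
sync [473.315, -133.186, 119.54, 0.703] F [np.float64(0.3), np.float64(0.1), np.float64(0.5)] gap 55.6 t 25.92 qd 0.00632341056195051 q6 -1.14
[0, 0, 76] -0.01
scene 759 [[526.2, -153.2, 35.8], [632.1, -110.4, 71.2]]
scene [0.076 0.002] [ 565.5 -129.6   56.9]
side 485 [[527.0, -153.2, 35.6], [632.2, -109.7, 71.7]]
side [ 0.047 -0.006] [ 565.3 -125.1   56.3]
```

Call:
{"name": "apply_moves", "arguments": {
  "rows": [
    {"xyz":[0,0,35],"turn":[0,0,0],"grip":0.65},
    {"xyz":[0,0,55],"turn":[0,0,0],"grip":0.65},
    {"xyz":[0,0,70],"turn":[0,0,0],"grip":0.65},
    {"xyz":[0,0,76],"turn":[0,0,0],"grip":0.65},
    {"xyz":[0,0,76],"turn":[0,0,0],"grip":0.65},
    {"xyz":[0,0,76],"turn":[0,0,0],"grip":0.3},
    {"xyz":[0,0,76],"turn":[0,0,0],"grip":0.3},
    {"xyz":[0,0,76],"turn":[0,0,0],"grip":0.3},
    {"xyz":[0,0,76],"turn":[0,0,0],"grip":0.3},
    {"xyz":[0,0,76],"turn":[0,0,0],"grip":0.3},
    {"xyz":[0,0,76],"turn":[0,0,0],"grip":0.3}
  ],
  "force": 70
}}

```text
clock: 26.93
tcp_pos: [0.4735, -0.1329, 0.0445]
orientation: [0.001, -0.346, 0.938, -0.0]
wrist_force: [-2.7, 3.0, 6.5]
finger_gap: 0.0345
grip_force: 69.7
```

Call:
{"name": "apply_moves", "arguments": {
  "rows": [
    {"xyz":[0,0,-5],"turn":[0,0,0],"grip":0.3},
    {"xyz":[0,0,-10],"turn":[0,0,0],"grip":0.3},
    {"xyz":[0,0,-14],"turn":[0,0,0],"grip":0.3},
    {"xyz":[0,0,-14],"turn":[0,0,0],"grip":0.3},
    {"xyz":[0,0,-14],"turn":[0,0,0.1],"grip":0.3},
    {"xyz":[0,0,-14],"turn":[0,0,0.2],"grip":0.3},
    {"xyz":[0,0,-14],"turn":[0,0,0.3],"grip":0.3},
    {"xyz":[0,0,-14],"turn":[0,0,0.4],"grip":0.3},
    {"xyz":[0,0,-14],"turn":[0,0,0.5],"grip":0.3},
    {"xyz":[0,0,-14],"turn":[0,0,0.6],"grip":0.3},
    {"xyz":[0,0,-14],"turn":[0,0,0.7],"grip":0.3},
    {"xyz":[0,0,-14],"turn":[0,0,0.7],"grip":0.3}
  ]
}}

```text
clock: 27.93
tcp_pos: [0.4733, -0.1334, 0.0569]
orientation: [-0.0, -0.002, 1.0, -0.0]
wrist_force: [3.6, -0.5, -13.3]
finger_gap: 0.0343
grip_force: 70.7
```

Call:
{"name": "apply_moves", "arguments": {
  "rows": [
    {"xyz":[0,0,0],"turn":[0,0,0.1],"grip":0.3},
    {"xyz":[0,0,0],"turn":[0,0,0.2],"grip":0.3},
    {"xyz":[0,0,0],"turn":[0,0,0.3],"grip":0.3},
    {"xyz":[0,0,0],"turn":[0,0,0.4],"grip":0.3},
    {"xyz":[0,0,0],"turn":[0,0,0.5],"grip":0.3},
    {"xyz":[0,0,0],"turn":[0,0,0.6],"grip":0.3},
    {"xyz":[0,0,0],"turn":[0,0,0.7],"grip":0.3},
    {"xyz":[0,0,0],"turn":[0,0,0.72],"grip":0.3},
    {"xyz":[0,0,5],"turn":[0,0,0.72],"grip":0.3},
    {"xyz":[0,0,10],"turn":[0,0,0.72],"grip":0.3},
    {"xyz":[0,0,14],"turn":[0,0,0.72],"grip":0.3},
    {"xyz":[0,0,14],"turn":[0,0,0.72],"grip":0.3}
  ]
}}

```text
clock: 28.93
tcp_pos: [0.473, -0.1337, 0.0456]
orientation: [0.001, 0.348, 0.937, -0.001]
wrist_force: [-8.5, -1.9, 14.0]
finger_gap: 0.0346
grip_force: 73.6
```

Call:
{"name": "apply_moves", "arguments": {
  "rows": [
    {"xyz":[0,0,0],"turn":[0,0,0],"grip":0.65},
    {"xyz":[0,0,0],"turn":[0,0,0],"grip":0.65},
    {"xyz":[0,0,0],"turn":[0,0,0],"grip":0.65},
    {"xyz":[0,0,-35],"turn":[0,0,0],"grip":0.65},
    {"xyz":[0,0,-70],"turn":[0,0,0],"grip":0.65},
    {"xyz":[0,0,-106],"turn":[0,0,0],"grip":1},
    {"xyz":[0,0,-106],"turn":[0,0,0],"grip":1},
    {"xyz":[0,0,-106],"turn":[0,0,0],"grip":1}
  ]
}}

```text
clock: 29.6
tcp_pos: [0.4751, -0.1337, 0.1517]
orientation: [0.003, 0.349, 0.937, -0.0]
wrist_force: [-0.9, -0.9, -0.5]
finger_gap: 0.0851
grip_force: 0.0
```

```bash
python3 -c "
from pl import *
sync()
from meas import *
for n in('scene','side','wrist'):
    c=cam(n); W=world(c); cv2.imwrite(f'pics/{n}7.png',c['color'])
    print(n,'collar c',np.round(circ(W,.474,-.1315),1))
    r,l=unit(W,c['color'],.533,-.31,.002,.065); print(n,np.round(r[0],1),np.round(r[1],1),round(r[2],1),l)
"
```

```text
sync [475.136, -133.713, 151.653, -0.713] F [np.float64(-0.9), np.float64(-0.9), np.float64(-0.5)] gap 85.1 t 29.6 qd 0.06695595116664903 q6 0.28
scene collar c [ 473.9 -130.4   19.4  160.    79.9]
scene [ 532.2 -309.7] [54.  89.9] 3.0 1106
side collar c [ 475.4 -130.4   19.9  147.    79.4]
side [ 537.2 -301.2] [47.9 87.5] 6.1 204
wrist collar c [ 473.2 -130.9   18.3 3157.    79.8]
wrist [ 531.3 -290.3] [55.9 51. ] 89.9 3258
```

View pics/wrist7.png

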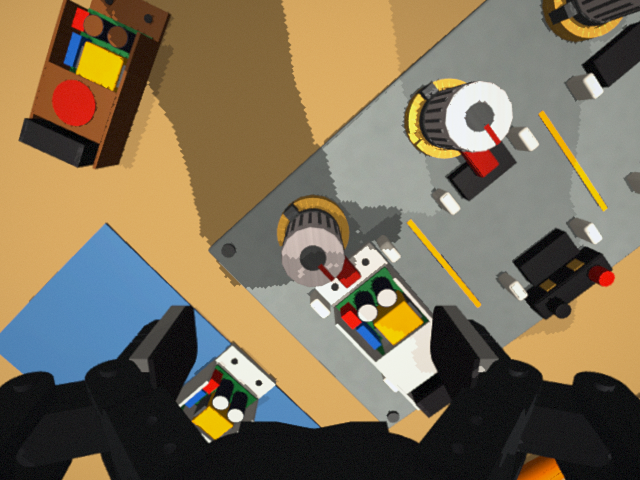

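Collar c is locked with its claw over the flange of new_1 (345,275). new_2 lies on the mat with its flange at (245,370). Going for it.

Call:
{"name": "apply_moves", "arguments": {
  "rows": [
    {"xyz":[-25,-15,10],"turn":[0,0,0.12],"grip":1},
    {"xyz":[-50,-30,20],"turn":[0,0,0.24],"grip":1},
    {"xyz":[-78,-46,30],"turn":[0,0,0.36],"grip":1},
    {"xyz":[-105,-62,40],"turn":[0,0,0.48],"grip":1},
    {"xyz":[-132,-78,50],"turn":[0,0,0.6],"grip":1},
    {"xyz":[-157,-93,50],"turn":[0,0,0.72],"grip":1},
    {"xyz":[-157,-93,50],"turn":[0,0,0.82],"grip":1},
    {"xyz":[-157,-93,50],"turn":[0,0,0.82],"grip":1},
    {"xyz":[-157,-93,50],"turn":[0,0,0.82],"grip":1},
    {"xyz":[-157,-93,50],"turn":[0,0,0.82],"grip":1}
  ]
}}

```text
clock: 30.58
tcp_pos: [0.53, -0.3048, 0.0981]
orientation: [-0.001, 0.693, 0.721, -0.0]
wrist_force: [-0.2, 0.4, -0.0]
finger_gap: 0.0851
grip_force: 0.0
```

```bash
python3 -c "
from pl import *
sync()
plan([(532,-306.5,6,-1.536)])
from meas import *
c=cam('wrist'); W=world(c); r,l=unit(W,c['color'],.533,-.31,.002,.065); print(np.round(r[0],1),np.round(r[1],1),round(r[2],1),l)
"
```

```text
sync [529.995, -304.838, 98.109, -1.531] F [np.float64(-0.2), np.float64(0.4), np.float64(-0.0)] gap 85.1 t 30.58 qd 0.017281941912742883 q6 0.88
[-2, 2, 92] 0.01
[ 532.8 -309.4] [50.3 91.2] 2.0 13811
```

Call:
{"name": "apply_moves", "arguments": {
  "rows": [
    {"xyz":[-2,2,35],"turn":[0,0,0],"grip":1},
    {"xyz":[-2,2,65],"turn":[0,0,0],"grip":1},
    {"xyz":[-2,2,85],"turn":[0,0,0],"grip":1},
    {"xyz":[-2,2,92],"turn":[0,0,0],"grip":1},
    {"xyz":[-2,2,92],"turn":[0,0,0],"grip":1},
    {"xyz":[-2,2,92],"turn":[0,0,0],"grip":0.5},
    {"xyz":[-2,2,92],"turn":[0,0,0],"grip":0.5},
    {"xyz":[-2,2,92],"turn":[0,0,0],"grip":0.5},
    {"xyz":[-2,2,92],"turn":[0,0,0],"grip":0.5},
    {"xyz":[-2,2,92],"turn":[0,0,0],"grip":0.5},
    {"xyz":[-2,2,92],"turn":[0,0,0],"grip":0.5},
    {"xyz":[-2,2,80],"turn":[0,0,0],"grip":0.5}
  ],
  "force": 60
}}

```text
clock: 31.63
tcp_pos: [0.5323, -0.3075, 0.0186]
orientation: [-0.001, 0.694, 0.72, -0.0]
wrist_force: [-0.8, 0.4, -2.5]
finger_gap: 0.0489
grip_force: 63.2
```

Call:
{"name": "apply_moves", "arguments": {
  "rows": [
    {"xyz":[0,0,-25],"turn":[0,0,0],"grip":0.5},
    {"xyz":[0,0,-55],"turn":[0,0,0],"grip":0.5},
    {"xyz":[0,0,-85],"turn":[0,0,0],"grip":0.5},
    {"xyz":[10,1,-110],"turn":[0,0,-0.1],"grip":0.5},
    {"xyz":[40,4,-110],"turn":[0,0,-0.2],"grip":0.5},
    {"xyz":[75,8,-110],"turn":[0,0,-0.3],"grip":0.5},
    {"xyz":[110,12,-110],"turn":[0,0,-0.4],"grip":0.5},
    {"xyz":[145,16,-110],"turn":[0,0,-0.5],"grip":0.5},
    {"xyz":[180,20,-110],"turn":[0,0,-0.6],"grip":0.5},
    {"xyz":[215,24,-110],"turn":[0,0,-0.7],"grip":0.5},
    {"xyz":[250,28,-110],"turn":[0,0,-0.8],"grip":0.5},
    {"xyz":[285,32,-110],"turn":[0,0,-0.9],"grip":0.5}
  ]
}}

```text
clock: 32.63
tcp_pos: [0.5543, -0.0204, 0.1298]
orientation: [0.0, 0.309, 0.951, 0.0]
wrist_force: [0.4, -1.0, -2.8]
finger_gap: 0.049
grip_force: 63.3
```

```bash
python3 -c "
from pl import *
done([-2,2,80],0); done([285,32,-110],-.9)
plan([(561.5,98.1,125,.012)])
sync()
"
```

```text
pose [532.07, -306.76, 18.11, -1.53]
pose [552.61, -20.7, 128.11, -0.63]
[63, 101, 3] -0.64
sync [554.308, -20.433, 129.766, -0.629] F [np.float64(0.4), np.float64(-1.0), np.float64(-2.8)] gap 49.0 t 32.63 qd 0.7636339461874063 q6 0.45
```

Call:
{"name": "apply_moves", "arguments": {
  "rows": [
    {"xyz":[16,25,3],"turn":[0,0,-0.12],"grip":0.5},
    {"xyz":[32,50,5],"turn":[0,0,-0.24],"grip":0.5},
    {"xyz":[48,76,8],"turn":[0,0,-0.36],"grip":0.5},
    {"xyz":[63,101,10],"turn":[0,0,-0.48],"grip":0.5},
    {"xyz":[63,101,13],"turn":[0,0,-0.6],"grip":0.5},
    {"xyz":[63,101,13],"turn":[0,0,-0.64],"grip":0.5},
    {"xyz":[63,101,13],"turn":[0,0,-0.64],"grip":0.5},
    {"xyz":[63,101,13],"turn":[0,0,-0.64],"grip":0.5},
    {"xyz":[63,101,13],"turn":[0,0,-0.64],"grip":0.5}
  ]
}}

```text
clock: 33.38
tcp_pos: [0.5636, 0.0963, 0.1165]
orientation: [0.0, -0.002, 1.0, -0.0]
wrist_force: [0.5, 0.4, -0.8]
finger_gap: 0.049
grip_force: 63.4
```

```bash
python3 -c "
from pl import *
sync()
from meas import *
for n in('scene','side','wrist'):
    c=cam(n); W=world(c); cv2.imwrite(f'pics/{n}8.png',c['color'])
    m=np.isfinite(W[...,0])&(abs(W[...,1]-.098)<.018)&(W[...,2]>.105)&(W[...,2]<.165)&(abs(W[...,0]-.565)<.08)
    w=W[m]*1000
    if len(w): print(n,len(w),np.percentile(w[:,0],[0.5,2,50,98,99.5]).round(1), np.percentile(w[:,2],[1,50,99]).round(1))
"
```

```text
sync [563.57, 96.341, 116.499, 0.004] F [np.float64(0.5), np.float64(0.4), np.float64(-0.8)] gap 49.0 t 33.38 qd 0.004396103099979422 q6 0.02
scene 460 [507.  533.4 605.1 612.6 613.4] [110.5 141.5 156.1]
side 484 [503.3 504.5 542.6 612.5 613.7] [111.8 138.7 156.9]
wrist 28827 [501.9 503.4 545.5 593.3 601.1] [113.2 138.6 143.4]
```

```bash
python3 -c "
from meas import *
a=[]
for n in('wrist','scene','side'):
    c=cam(n); W=world(c); h=cv2.cvtColor(c['color'],cv2.COLOR_BGR2HSV)
    m=np.isfinite(W[...,0])&(abs(W[...,1]-.098)<.035)&(abs(W[...,2]-.12)<.04)&(abs(W[...,0]-.558)<.062)
    H,C=topo(np.where(m[...,None],W,np.nan),c,(.49,.63,.06,.14),.001)
    for x0 in range(500,616,8):
        w=W[m&(abs(W[...,0]*1000-x0-4)<4)]*1000
        if len(w)>8: a.append((n,x0,len(w),*np.percentile(w[:,2],[3,50,97]).round(1)))
print(*a,sep='\n')
"
```

```text
('wrist', 500, 2591, np.float64(113.0), np.float64(114.2), np.float64(115.4))
('wrist', 508, 3042, np.float64(113.0), np.float64(114.2), np.float64(115.7))
('wrist', 516, 4430, np.float64(113.3), np.float64(118.4), np.float64(140.8))
('wrist', 524, 4645, np.float64(118.3), np.float64(138.9), np.float64(142.3))
('wrist', 532, 3328, np.float64(118.5), np.float64(133.9), np.float64(142.3))
('wrist', 540, 3892, np.float64(118.4), np.float64(138.1), np.float64(142.3))
('wrist', 548, 5310, np.float64(119.1), np.float64(138.7), np.float64(157.2))
('wrist', 556, 5424, np.float64(119.2), np.float64(141.0), np.float64(157.4))
('wrist', 564, 4120, np.float64(118.7), np.float64(142.4), np.float64(156.8))
('wrist', 572, 3210, np.float64(141.0), np.float64(142.4), np.float64(151.8))
('wrist', 580, 2778, np.float64(141.3), np.float64(142.3), np.float64(143.3))
('wrist', 588, 2192, np.float64(141.3), np.float64(142.2), np.float64(143.2))
('wrist', 596, 232, np.float64(134.5), np.float64(136.0), np.float64(138.0))
('scene', 500, 11, np.float64(110.6), np.float64(114.2), np.float64(116.1))
('scene', 5
[... 1485 characters left out ...]
), np.float64(143.0))
('side', 548, 122, np.float64(110.7), np.float64(136.7), np.float64(142.2))
('side', 556, 29, np.float64(109.6), np.float64(132.4), np.float64(151.1))
('side', 564, 15, np.float64(110.4), np.float64(122.4), np.float64(146.5))
('side', 572, 21, np.float64(111.1), np.float64(125.0), np.float64(137.9))
('side', 580, 44, np.float64(110.4), np.float64(126.3), np.float64(142.9))
('side', 588, 101, np.float64(108.9), np.float64(140.3), np.float64(145.4))
('side', 596, 138, np.float64(114.6), np.float64(140.2), np.float64(156.5))
('side', 604, 124, np.float64(112.6), np.float64(147.8), np.float64(156.8))
('side', 612, 22, np.float64(124.6), np.float64(150.9), np.float64(155.3))
```

View pics/wrist8.png

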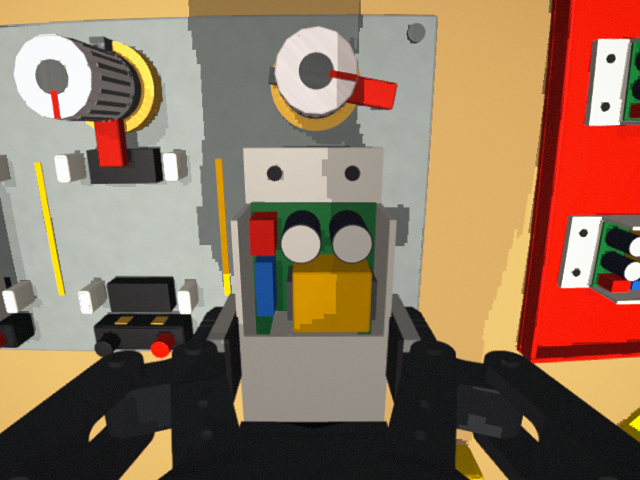

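The wrist view shows new_2 level and straight in the grip (315,280), collar a open (375,92). The unit sits about 3.5 mm lower in the fingers, so it should touch down after about 85 mm.

Call:
{"name": "apply_moves", "arguments": {
  "rows": [
    {"xyz":[1,2,20],"turn":[0,0,0],"grip":0.5},
    {"xyz":[1,2,45],"turn":[0,0,0],"grip":0.5},
    {"xyz":[1,2,60],"turn":[0,0,0],"grip":0.5},
    {"xyz":[1,2,68],"turn":[0,0,-0.01],"grip":0.5},
    {"xyz":[1,2,71],"turn":[0,0,-0.01],"grip":0.5},
    {"xyz":[1,2,74],"turn":[0,0,-0.01],"grip":0.5},
    {"xyz":[1,2,77],"turn":[0,0,-0.01],"grip":0.5},
    {"xyz":[1,2,80],"turn":[0,0,-0.01],"grip":0.5},
    {"xyz":[1,2,82],"turn":[0,0,-0.01],"grip":0.5},
    {"xyz":[1,2,84],"turn":[0,0,-0.01],"grip":0.5},
    {"xyz":[1,2,85],"turn":[0,0,-0.01],"grip":0.5},
    {"xyz":[1,2,85],"turn":[0,0,-0.01],"grip":0.5}
  ]
}}

```text
clock: 34.68
tcp_pos: [0.5627, 0.0986, 0.0316]
orientation: [0.0, -0.008, 1.0, -0.0]
wrist_force: [0.3, -0.1, -1.3]
finger_gap: 0.0489
grip_force: 63.4
```

Call:
{"name": "apply_moves", "arguments": {
  "rows": [
    {"xyz":[0,0,1],"turn":[0,0,0],"grip":0.5},
    {"xyz":[0,0,1],"turn":[0,0,0],"grip":1},
    {"xyz":[0,0,1],"turn":[0,0,0],"grip":1},
    {"xyz":[0,0,1],"turn":[0,0,0],"grip":1},
    {"xyz":[0,0,-20],"turn":[0,0,0],"grip":1},
    {"xyz":[0,0,-55],"turn":[0,0,0],"grip":1},
    {"xyz":[0,0,-88],"turn":[0,0,0],"grip":1},
    {"xyz":[30,0,-88],"turn":[0,0,-0.12],"grip":0.65},
    {"xyz":[60,0,-88],"turn":[0,0,-0.24],"grip":0.65},
    {"xyz":[91,0,-88],"turn":[0,0,-0.36],"grip":0.65},
    {"xyz":[91,0,-88],"turn":[0,0,-0.48],"grip":0.65},
    {"xyz":[91,0,-88],"turn":[0,0,-0.6],"grip":0.65}
  ]
}}

```text
clock: 35.68
tcp_pos: [0.4693, 0.0972, 0.1193]
orientation: [-0.0, -0.306, 0.952, 0.0]
wrist_force: [0.8, -0.3, 0.2]
finger_gap: 0.0553
grip_force: 0.0
```

Call:
{"name": "apply_moves", "arguments": {
  "rows": [
    {"xyz":[0,0,0],"turn":[0,0,-0.09],"grip":0.65},
    {"xyz":[0,0,0],"turn":[0,0,-0.09],"grip":0.65},
    {"xyz":[0,0,0],"turn":[0,0,-0.09],"grip":0.65}
  ]
}}

```text
clock: 35.93
tcp_pos: [0.4716, 0.0971, 0.1194]
orientation: [0.0, -0.345, 0.939, -0.0]
wrist_force: [-1.0, -0.4, -0.1]
finger_gap: 0.0552
grip_force: 0.0
```

```bash
python3 -c "
from pl import *
sync()
plan([(471.8,97.3,44,.71)])
from meas import *
for n in('scene','side'):
    c=cam(n); W=world(c)
    m=(abs(W[...,2]-.057)<.005)&(abs(W[...,1]-.0985)<.04)&(abs(W[...,0]-.56)<.03)
    w=W[m]*1000; A=np.c_[w[:,:2],np.ones(len(w))]; print(n,np.linalg.lstsq(A,w[:,2],rcond=None)[0][:2].round(3),np.median(w,0).round(1))
"
```

```text
sync [471.643, 97.141, 119.369, 0.704] F [np.float64(-1.0), np.float64(-0.4), np.float64(-0.1)] gap 55.2 t 35.93 qd 0.0074223475830247215 q6 -0.67
[0, 0, 75] -0.01
scene [0.076 0.016] [563.1  98.1  57. ]
side [ 0.056 -0.003] [565.4 103.8  56.7]
```

Seated at the same height as the other unit. Locking collar a.

Call:
{"name": "apply_moves", "arguments": {
  "rows": [
    {"xyz":[0,0,35],"turn":[0,0,0],"grip":0.65},
    {"xyz":[0,0,55],"turn":[0,0,0],"grip":0.65},
    {"xyz":[0,0,70],"turn":[0,0,0],"grip":0.65},
    {"xyz":[0,0,75],"turn":[0,0,0],"grip":0.65},
    {"xyz":[0,0,75],"turn":[0,0,0],"grip":0.65},
    {"xyz":[0,0,75],"turn":[0,0,0],"grip":0.3},
    {"xyz":[0,0,75],"turn":[0,0,0],"grip":0.3},
    {"xyz":[0,0,75],"turn":[0,0,0],"grip":0.3},
    {"xyz":[0,0,75],"turn":[0,0,0],"grip":0.3},
    {"xyz":[0,0,75],"turn":[0,0,0],"grip":0.3},
    {"xyz":[0,0,75],"turn":[0,0,0],"grip":0.3}
  ],
  "force": 70
}}

```text
clock: 36.95
tcp_pos: [0.4719, 0.0977, 0.0455]
orientation: [0.001, -0.346, 0.938, 0.0]
wrist_force: [-2.6, 2.4, 6.5]
finger_gap: 0.0344
grip_force: 69.6
```

Call:
{"name": "apply_moves", "arguments": {
  "rows": [
    {"xyz":[0,0,-5],"turn":[0,0,0],"grip":0.3},
    {"xyz":[0,0,-10],"turn":[0,0,0],"grip":0.3},
    {"xyz":[0,0,-14],"turn":[0,0,0],"grip":0.3},
    {"xyz":[0,0,-14],"turn":[0,0,0],"grip":0.3},
    {"xyz":[0,0,-14],"turn":[0,0,0.1],"grip":0.3},
    {"xyz":[0,0,-14],"turn":[0,0,0.2],"grip":0.3},
    {"xyz":[0,0,-14],"turn":[0,0,0.3],"grip":0.3},
    {"xyz":[0,0,-14],"turn":[0,0,0.4],"grip":0.3},
    {"xyz":[0,0,-14],"turn":[0,0,0.5],"grip":0.3},
    {"xyz":[0,0,-14],"turn":[0,0,0.6],"grip":0.3},
    {"xyz":[0,0,-14],"turn":[0,0,0.7],"grip":0.3},
    {"xyz":[0,0,-14],"turn":[0,0,0.7],"grip":0.3}
  ]
}}

```text
clock: 37.95
tcp_pos: [0.4719, 0.0966, 0.0579]
orientation: [0.0, -0.002, 1.0, -0.001]
wrist_force: [4.4, 1.2, -11.7]
finger_gap: 0.0341
grip_force: 70.7
```

Call:
{"name": "apply_moves", "arguments": {
  "rows": [
    {"xyz":[0,0,0],"turn":[0,0,0.1],"grip":0.3},
    {"xyz":[0,0,0],"turn":[0,0,0.2],"grip":0.3},
    {"xyz":[0,0,0],"turn":[0,0,0.3],"grip":0.3},
    {"xyz":[0,0,0],"turn":[0,0,0.4],"grip":0.3},
    {"xyz":[0,0,0],"turn":[0,0,0.5],"grip":0.3},
    {"xyz":[0,0,0],"turn":[0,0,0.6],"grip":0.3},
    {"xyz":[0,0,0],"turn":[0,0,0.7],"grip":0.3},
    {"xyz":[0,0,0],"turn":[0,0,0.72],"grip":0.3},
    {"xyz":[0,0,5],"turn":[0,0,0.72],"grip":0.3},
    {"xyz":[0,0,10],"turn":[0,0,0.72],"grip":0.3},
    {"xyz":[0,0,14],"turn":[0,0,0.72],"grip":0.3},
    {"xyz":[0,0,14],"turn":[0,0,0.72],"grip":0.3}
  ]
}}

```text
clock: 38.95
tcp_pos: [0.4713, 0.0958, 0.0466]
orientation: [0.001, 0.347, 0.938, -0.002]
wrist_force: [-7.2, -6.2, 14.4]
finger_gap: 0.0339
grip_force: 73.7
```

Call:
{"name": "apply_moves", "arguments": {
  "rows": [
    {"xyz":[0,0,0],"turn":[0,0,0],"grip":0.65},
    {"xyz":[0,0,0],"turn":[0,0,0],"grip":0.65},
    {"xyz":[0,0,0],"turn":[0,0,0],"grip":0.65},
    {"xyz":[0,0,-35],"turn":[0,0,0],"grip":0.65},
    {"xyz":[0,0,-70],"turn":[0,0,0],"grip":0.65},
    {"xyz":[0,0,-110],"turn":[0,0,0],"grip":0.65},
    {"xyz":[0,0,-140],"turn":[0,0,0],"grip":0.65},
    {"xyz":[30,20,-170],"turn":[0,0,0],"grip":0.65},
    {"xyz":[60,40,-190],"turn":[0,0,0],"grip":0.65},
    {"xyz":[60,40,-190],"turn":[0,0,0],"grip":0.65},
    {"xyz":[60,40,-190],"turn":[0,0,0],"grip":0.65}
  ]
}}

```text
clock: 39.87
tcp_pos: [0.4528, 0.1685, 0.236]
orientation: [0.002, 0.347, 0.938, 0.001]
wrist_force: [0.4, -0.6, -0.4]
finger_gap: 0.0557
grip_force: 0.0
```

```bash
python3 -c "
from pl import *
sync()
from meas import *
I=[]
for n in('scene','side'):
    c=cam(n); W=world(c); I.append(c['color'])
    for k,y in zip('abc',(.0987,-.0165,-.131)): print(n,k,np.round(circ(W,.473,y),1))
a=cv2.resize(I[1][190:430,235:390],(388,600),interpolation=cv2.INTER_CUBIC); b=cv2.resize(I[0][160:400,200:500],(412,330),interpolation=cv2.INTER_CUBIC)
o=np.zeros((600,800,3),np.uint8); o[:,:388]=a; o[:330,388:]=b; cv2.imwrite('pics/end.png',o)
"
```

```text
sync [452.817, 168.526, 236.007, -0.709] F [np.float64(0.4), np.float64(-0.6), np.float64(-0.4)] gap 55.7 t 39.87 qd 0.055394980896828185 q6 0.9
scene a [472.1  96.9  19.5 141.   80.1]
scene b [473.3 -17.3  19.8 147.   78.7]
scene c [ 475.  -132.3   18.   160.    79.9]
side a [472.8  99.9  18.6 203.   79.8]
side b [473.3 -13.7  18.4  56.   78.3]
side c [ 0.  0.  0.  0. nan]
  return _methods._mean(a, axis=axis, dtype=dtype,
  ret = ret.dtype.type(ret / rcount)
```

View pics/end.png

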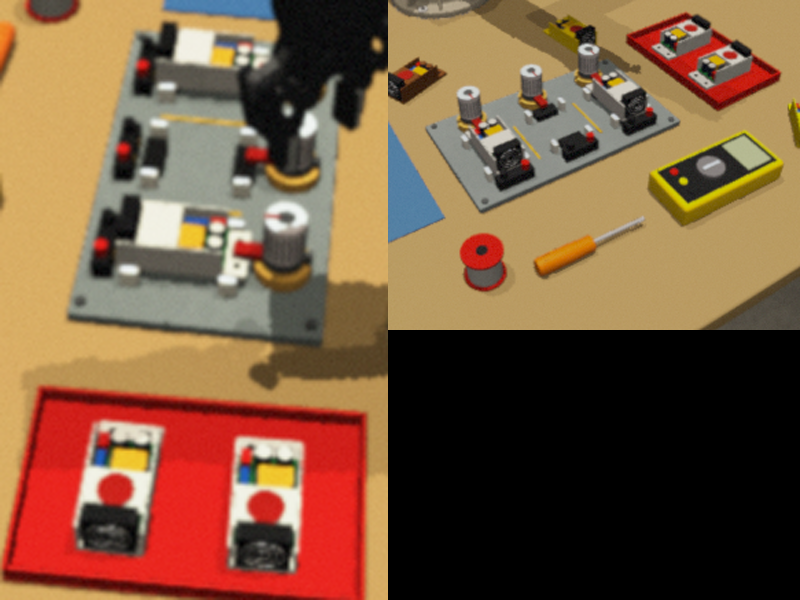

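The closing view shows both red units flat in the tray (115,490) and (265,500). Both new units are seated, with claws over their flanges. The collar heights match the start (about 80, 78.7 and 80 mm), and the bystanders are in place, so I'm handing in.

```bash
python3 -c "
from workcell import ticket
print(ticket.hand_in())"
```

```text
the job is handed in; nothing more can be done
None
```

I handed the job in: both red units lie flat in the tray, new_1 is locked in bay c and new_2 in bay a, and bay b's collar stayed locked. No green unit was present. The final camera check agreed, though the arm hid collar c from one camera and the hand-in gave no verdict.

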